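Turn the sown agar dishes over and box them for incubation

ROBOT

A 6-joint arm with a two-finger parallel gripper is mounted at the origin on the work surface; the furniture and walls round the work are solid. World frame = base frame: x ahead of the robot, y to its left, z up, the work surface at z = 0. Lengths are in mm, angles in rad, forces in N, time in s.
With the tool pointing down it reaches from about 350 to 875 mm from the base axis. Payload 4.2 kg.
Tool frame: the origin (TCP) lies at the very end of the fingers, on their centre line; the grasp point (between the pads) lies 19 mm behind it (pinch_z is the distance from the TCP to the grasp point, in mm); z points along the fingers, y is the line along which they close (so a half turn about z gives the same grasp; the last joint's range is limited). The gripper opens to 85 mm and grips with 20 to 120 N. Pads are 22 mm wide; open, the fingers measure 114 mm over their backs; the gripper's body (76 mm by 85 mm) begins 54 mm behind the grasp point. The pads swing forward as they close: fully open they stand 13 mm farther back than shut.
Start: joints at [1.469, 0.385, 0.008, 0, -1.194, -0.259], TCP at [220.606, 584.749, 193.112] pointing down, gripper open.
Joint ranges: [-3.14, 3.14], [-1.21, 2.06], [-1.07, 1.41], [-3.16, 2.05], [-2.99, -0.16], [-3.1, 3.1]. Speed limits (rad/s): [2.79, 2.79, 3.14, 3.14, 3.14, 3.14].

INTERFACE

Orientations are given as a unit quaternion [x, y, z, w].
In Python, from bench import * gives the robot as it stands.
- The arm moves only by the tool arm_command, never from a script. Its argument "steps" is one flat list of numbers, 4 for each row, row after row: the shift along the tool's x, y, z in m, then the turn about the tool's z in rad. In form: [tx, ty, tz, roll, tx, ty, tz, roll, ...]. A call has 1 to 20 rows; each row shifts and turns the commanded pose from where the row before left it, along the tool's axes as they then stand; what a row does not reach is not made up. A row lasts 1/8 s, in which the tool goes at most 62.5 mm and 10.7 degrees, less where a joint would pass 70% of its speed; a pose out of reach is approached as far as the arm can. A call with a gripper value outside its range is refused whole. "grip" is the finger opening in m, from 0 to 0.0854, set as the call begins (left out, the last holds). The fingers move at their own pace and stop on an object; the grip force is fixed at half the most. Time passes only in rows, so rows that do not move let the fingers close. It gives the time, the measured TCP pose, the force, the opening and the grip force at its end, in the units of the state.
- read_state(): the state, without advancing time (a new reading comes with each control period).
- get_image(name): name is "scene" or "side" or "wrist"; returns the picture (400x640x3 uint8, red, green, blue); there is no depth.
- get_calibration(name): a dict with "camera_matrix" (3x3 intrinsics, pixels), "cam_to_world" (4x4, takes a point from camera to world coordinates). Camera axes: x right, y down, z forward; pixel columns grow to the right and rows downward; lengths in mm; the calibration is good to about 2 mm. A picture is of the moment at which its call begins: read the wrist's pose just before it. get_calibration takes no time and is no camera call; for the wrist camera it gives the pose at the moment of the call.
- job_done(): hands the job in; it is judged then, once.
The state is a dict: "clock": time; "joints": joint angles; "joint_vel": joint speeds; "joint_efforts": joint torques, N m; "position": TCP position; "ee_rot": TCP orientation; "contact_force": force on the tool from outside, world axes, zero at the start; "wrist_torque": the same for the moment, N m; "gripper_width": finger opening in mm; "grasp_force": force on a finger pad.
Only numpy, scipy, OpenCV 4.12 (cv2) and the standard library are available. Lean on these libraries where they do the work, as an engineer would, in place of code of your own. Each camera call takes 0.05 s, during which the arm holds its last target. There are 200 camera calls.

TASK

The agar in the small lidded dishes has set: open the white incubation box, turn every dish upside down without ever letting its lid come off (the V-shaped turning stand helps to tip them over), and stack them neatly, lids down, in one column in the box. When all are in, shut the box fully. Leave the vials and the tally counter where they are.

Things in the scene. Friction and masses are not known exactly. Their poses are not given: they have to be found in the camera images.
- dish_0: base of a round lidded dish (sown amber agar inside, yellow label on its underside; may be absent). Lidded dish: 56 mm across, 18 mm high. Base: ribbed blue grip ring 56 mm across, 6 mm high, below a 49 mm neck. Origin: centre of the underside; z points from underside to lid: up as found, down once inverted. 35 g
- lid_0: clear lid of dish_0, only laid on: 56 mm across, 12 mm high, a 5 mm top disc and a skirt round the neck of the base, 1.2 mm play all round. Origin: centre of the skirt's mouth, 6 mm from the base's origin along the base's z when on; z points out through the top. 15 g. If the dish is absent its lid lies alone on the bench as a spare, no part of the job
- dish_1: base of a round lidded dish (sown amber agar inside, yellow label on its underside; may be absent). Lidded dish: 56 mm across, 18 mm high. Base: ribbed blue grip ring 56 mm across, 6 mm high, below a 49 mm neck. Origin: centre of the underside; z points from underside to lid: up as found, down once inverted. 35 g
- lid_1: clear lid of dish_1, only laid on: 56 mm across, 12 mm high, a 5 mm top disc and a skirt round the neck of the base, 1.2 mm play all round. Origin: centre of the skirt's mouth, 6 mm from the base's origin along the base's z when on; z points out through the top. 15 g. If the dish is absent its lid lies alone on the bench as a spare, no part of the job
- dish_2: base of a round lidded dish (sown amber agar inside, yellow label on its underside; may be absent). Lidded dish: 56 mm across, 18 mm high. Base: ribbed blue grip ring 56 mm across, 6 mm high, below a 49 mm neck. Origin: centre of the underside; z points from underside to lid: up as found, down once inverted. 35 g
- lid_2: clear lid of dish_2, only laid on: 56 mm across, 12 mm high, a 5 mm top disc and a skirt round the neck of the base, 1.2 mm play all round. Origin: centre of the skirt's mouth, 6 mm from the base's origin along the base's z when on; z points out through the top. 15 g. If the dish is absent its lid lies alone on the bench as a spare, no part of the job
- vial_0: small glass vial standing on the bench behind the work, 23 mm across, 60 mm high; origin: centre of its underside. Not to be disturbed
- vial_2: like vial_0, 54 mm high. Not to be disturbed
- tally_counter: grey hand tally counter lying on the bench, 67 x 52 x 29 mm; origin: centre of its underside. Not to be disturbed
- stand: turning stand, fixed: two white tongues form a V of 100 degrees whose valley runs along the stand's x; one tongue rises towards +y, one towards -y, each 40 degrees from level, 34 mm long up the slope and 34 mm wide in x. Foot 90 x 100 x 8 mm. Origin: centre of the foot's underside. A dish laid on a tongue slides down into the valley and stays; its upper part and both sides stand free of the tongue
- stand_v (a point): middle of the valley line of the turning stand, where the two tongues meet, 35 mm above the bench; a dish pivots on its rim here when its top is tipped from one tongue to the other
- box: white open-topped incubation box, fixed to the bench, 170 x 170 mm outside, 70 mm high, walls and floor 4 mm. Origin: centre of the underside; x points to its hinged rim, away from the robot
- box_in (a point): centre of the box's inner floor, 4 mm above the bench
- box_lid (a joint): hinge of the box's lid, rad: 0 shut, 1.9 fully open (leaning back); shut or a little ajar at the start. The hinge is stiff: the lid stays where it is left and needs about 2 N at its free edge to move
- box_lid_hinge (a point): middle of the hinge line, on the box's far rim, 70.5 mm above the bench. The clear lid is a plate 170 x 170 x 5 mm; from the hinge it runs 170 mm along the box's -x when shut, and straight up at 1.57. A black knob stands on its outer face 140 mm from the hinge: stem 12 mm thick, head 28 mm across, 27 to 43 mm above the face
- box_lid_handle (a point): middle of the head of the black knob, 35 mm above the lid's outer face
Things that resemble listed ones, but are neither listed nor needed, are in the scene too. Leave any purple look-alike of the lid_0 alone.

How it is judged (in metres and radians):
On the way:
1. every dish lies inverted, closed, in one column in the box (angle between each of dish_0, dish_1, dish_2's own z axis and vertical above 3 rad and angle between the z axis of dish_0 and the z axis of lid_0, either way round below 0.12 rad and distance between dish_0 and lid_0 below 0.009 m and horizontal distance between each of dish_0, dish_1, dish_2 and box_in below 0.08 m and z of each of dish_0, dish_1, dish_2 in the frame of box below 0.064 m and linear speed of each of dish_0, dish_1, dish_2 below 0.02 m/s and angle between the z axis of dish_1 and the z axis of lid_1, either way round below 0.12 rad and distance between dish_1 and lid_1 below 0.009 m and horizontal distance between each of dish_1, dish_2 and dish_0 below 0.015 m and angle between the z axis of dish_2 and the z axis of lid_2, either way round below 0.12 rad and distance between dish_2 and lid_2 below 0.009 m and horizontal distance between dish_2 and dish_1 below 0.015 m), for 0.3 s.
At the end, for the whole second after the job is handed in: every dish that is present lies upside down (within 8 degrees) with its lid on (lid within 3 mm of its seat), in one column (centres within 15 mm of one another) in the box, at rest; the box's lid is shut to within 0.05 rad (all of step 1 and value of joint box_lid below 0.05 rad); the robot touches nothing.
It fails at once if a dish comes open: its lid is 14 mm or more off its seat (distance between dish_0 and lid_0 above 0.02 m or distance between dish_1 and lid_1 above 0.02 m or distance between dish_2 and lid_2 above 0.02 m).
It fails at once if a vial or the tally counter is shifted by more than 3 cm or knocked over (distance of any of vial_0, vial_2, tally_counter from where it was at the start of the episode above 0.03 m or angle between any of vial_0, vial_2's own z axis and vertical above 0.6 rad).
Of dish_0, dish_1, dish_2 only 2 to 3 are there at a start; the rules pass over those that are not, and their reading is None.
At some moment in a run one of dish_0, dish_1, dish_2 may be knocked a few centimetres aside while the robot is not near it.
It also fails if it takes over 210 s, if anything falls off the work surface, if the arm or the gripper's body presses on something with over 40 N, if the wrist force passes 120 N, or if a joint passes its speed limit or range.

## Working session

There is one attempt and no reset: what is moved stays moved. The work goes in short steps, Python scripts to look and compute and a tool call to move; the robot and the scene stay as the last step left them, time stands still between calls to the robot, and variables do not carry over. Pictures are saved under pics/ and viewed, at most 14 in all, crops included, and the job is handed in when it is done.

Besides the shell and the picture viewer there is one more tool, called after "Emit:" as name(argument=value, ...) on one line, values as JSON. arm_command: Moves the arm, as the interface text tells. Its arguments: {"type":"object","properties":{"steps":{"type":"array","items":{"type":"number"}},"grip":{"type":"number"}},"required":["steps"]}

```bash
ls; mkdir -p pics; python3 - <<'E'
from bench import *
import cv2
for n in("scene","side"):
    im=get_image(n); cv2.imwrite(f"pics/{n}0.png",im[:,:,::-1])
    c=get_calibration(n);print(n,c)
print(read_state())
E
```

```text
pics
scene {'camera_matrix': array([[441.59389652,   0.        , 316.80735262],
       [  0.        , 441.59389652, 200.88996682],
       [  0.        ,   0.        ,   1.        ]]), 'cam_to_world': array([[-7.78008173e-01, -4.76811924e-01,  4.09088830e-01,
        -5.44455878e+01],
       [-6.28193861e-01,  5.99431668e-01, -4.96038454e-01,
         6.94457247e+02],
       [-8.70374992e-03, -6.42909064e-01, -7.65893061e-01,
         1.08586961e+03],
       [ 0.00000000e+00,  0.00000000e+00,  0.00000000e+00,
         1.00000000e+00]])}
side {'camera_matrix': array([[421.72452052,   0.        , 315.31244171],
       [  0.        , 421.72452052, 202.09880954],
       [  0.        ,   0.        ,   1.        ]]), 'cam_to_world': array([[ 9.96693366e-01, -2.96875280e-02,  7.56371918e-02,
         4.35017181e+02],
       [-8.09079885e-02, -4.48508264e-01,  8.90109114e-01,
        -7.98400798e+02],
       [ 7.49876639e-03, -8.93285502e-01, -4.49427170e-01,
         5.29912426e+02],
       [ 0.00000000e+00,  0.00000000e+00,  0.00000000e+00,
         1.00000000e+00]])}
{'clock': 0.1, 'joints': array([ 1.46859788e+00,  3.85481415e-01,  6.79423905e-03, -4.20780205e-04,
       -1.19400734e+00, -2.58586520e-01]), 'joint_vel': array([-0.0018447 , -0.00245516,  0.00403521,  0.00124385,  0.0006975 ,
        0.0012697 ]), 'joint_efforts': array([-4.77603244e-04, -3.93319809e+01,  1.88928258e+01,  4.19791013e+00,
       -2.60210356e-03,  5.01220313e-06]), 'position': array([220.42110263, 584.21951787, 192.14452213]), 'ee_rot': array([ 9.83758964e-01, -1.79491954e-01, -1.20822197e-04,  9.61472793e-04]), 'contact_force': array([0.09043666, 0.59732091, 0.00374503]), 'wrist_torque': array([-0.02616163, -0.0321198 , -0.00678093]), 'grasp_force': 0.0, 'gripper_width': 85.29065679694774}
```

View pics/scene0.png

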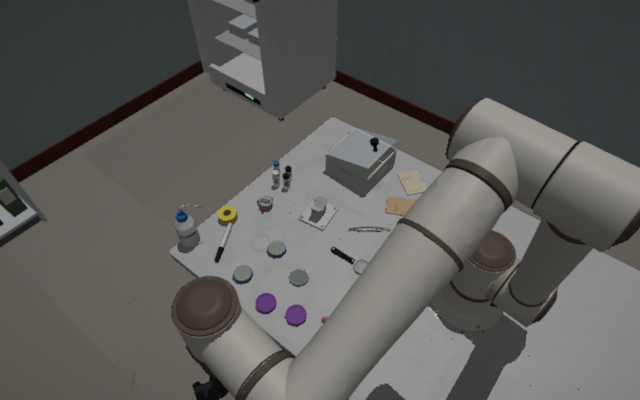

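View pics/side0.png

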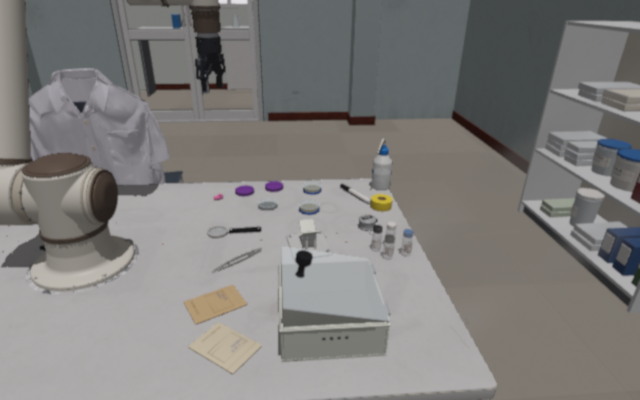

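```bash
cat >h.py <<'E'
from bench import *
import cv2, numpy as np
def p2w(n,u,v,z,c=None):
    c=c or get_calibration(n);K=c["camera_matrix"];T=c["cam_to_world"]
    d=T[:3,:3]@np.linalg.solve(K,[u,v,1]);o=T[:3,3];return (o+d*(z-o[2])/d[2]).round(1)
def w2p(n,P,c=None):
    c=c or get_calibration(n);K=c["camera_matrix"];T=c["cam_to_world"]
    q=K@(T[:3,:3].T@(np.array(P,float)-T[:3,3]));return (q[:2]/q[2]).round(1)
def crop(src,dst,x0,y0,x1,y1,s):
    cv2.imwrite(dst,cv2.resize(cv2.imread(src)[y0:y1,x0:x1],None,fx=s,fy=s,interpolation=cv2.INTER_CUBIC))
E
python3 - <<'E'
from h import *
crop("pics/scene0.png","pics/c1.png",220,120,420,270,4)
crop("pics/scene0.png","pics/c2.png",220,225,340,315,5)
for u,v in((276,248),(243,273),(299,277)):print(p2w("scene",u,v,15))
for u,v in((312,188),(310,208),(268,205)):print(p2w("side",u,v,15))
E
```

```text
[498. 214.  15.]
[513.7 333.4  15. ]
[383.4 245.5  15. ]
[519.4 313.   15. ]
[504.9 187.7  15. ]
[394.  212.6  15. ]
```

View pics/c1.png

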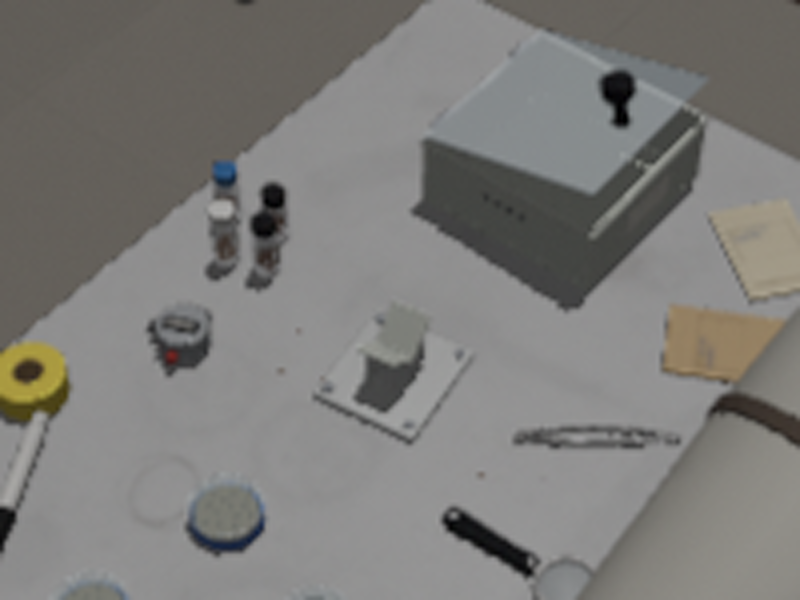

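View pics/c2.png

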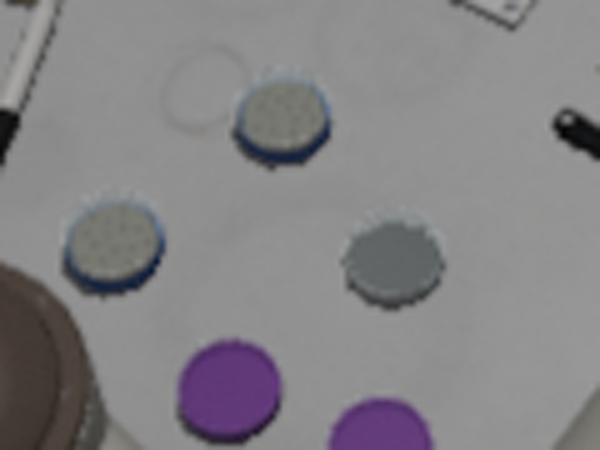

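```bash
python3 - <<'E'
from h import *
f=lambda u,v,z:p2w("scene",220+u/4,120+v/4,z)
print("boxbot",[f(*p,0) for p in((415,210),(570,305),(690,187))])
print("boxrim",[f(*p,70) for p in((425,140),(594,235),(703,122),(540,36))])
print("stand",[f(*p,8) for p in((314,395),(411,440),(473,353))])
print("top tongue ",[f(*p,50) for p in((362,350),(398,365),(428,312),(390,303))])
print("knob",f(618,88,150))
print("vials",[f(*p,0) for p in((222,270),(262,285),(180,365))])
g=lambda u,v,z:p2w("scene",220+u/5,225+v/5,z)
print(g(283,118,18),g(115,245,18),g(393,262,12))
E
```

```text
boxbot [array([ 586.1, -121.3,    0. ]), array([ 422.2, -116.1,    0. ]), array([ 418.5, -289.1,    0. ])]
boxrim [array([ 587.7, -136.2,   70. ]), array([ 418.3, -134.7,   70. ]), array([ 420.4, -296. ,   70. ]), array([ 589.2, -299.9,   70. ])]
stand [array([520.3,  87.5,   8. ]), array([435.1,  74.5,   8. ]), array([449.6, -22.1,   8. ])]
top tongue  [array([497.4,  55.8,  50. ]), array([467. ,  50.1,  50. ]), array([481.6,  -5. ,  50. ]), array([510.2,   6.1,  50. ])]
knob [ 455.2 -209.5  150. ]
vials [array([668.4,  31.1,   0. ]), array([631.6,  22.9,   0. ]), array([626.6, 126. ,   0. ])]
[493.7 215.8  18. ] [509.8 336.7  18. ] [384.6 245.9  12. ]
```

In the enlarged scene, two dishes have a blue grip ring: c2 (283,118) and (115,245). The object at (393,262) is grey with no blue ring, so it is the spare lid. The two purple discs are look-alikes. The stand is at about (485,33), turned about 8.6°. The box is centred at about (504,-210), hinge at +x, lid ajar.

Emit:
arm_command(steps=[0,0,0,-0.12,0,0,0,-0.12,0,0,0,-0.121,0.029,0.042,-0.014,0,0.029,0.042,-0.014,0,0.029,0.042,-0.014,0,0.029,0.042,-0.014,0,0.029,0.042,-0.014,0,0.029,0.042,-0.014,0,0.029,0.042,-0.014,0,0.029,0.042,-0.014,0,0,0,0,0,0,0,0,0])

```text
clock: 1.72
position: [452.3, 248.6, 304.5]
ee_rot: [1.0, -0.0, -0.001, 0.0]
contact_force: [-0.6, 1.4, -0.2]
gripper_width: 85.5
grasp_force: 0.0
```

```bash
python3 - <<'E'
from h import *
from scipy.spatial.transform import Rotation as R
im=get_image("wrist");cv2.imwrite("pics/w1.png",im[:,:,::-1])
s=read_state();print(s["position"].round(1),R.from_quat(s["ee_rot"]).as_matrix().round(3)[:,0],s["joints"].round(2))
print(get_calibration("wrist"))
for a in np.arange(.1,.7,.05):
    h=np.array([589,-210,70.5]);d=np.array([-np.cos(a),0,np.sin(a)]);n=np.array([np.sin(a),0,np.cos(a)])
    k=w2p("scene",h+140*d+40*n);e=w2p("scene",h+[0,83,0]+170*d+5*n)
    print(round(a,2),(k-[220,120])*4,(e-[220,120])*4)
E
```

```text
[452.1 249.  304.4] [ 1.     0.001 -0.001] [ 0.82  0.14 -0.05 -0.   -1.38  0.75]
{'camera_matrix': array([[359.19855025,   0.        , 317.07754536],
       [  0.        , 359.19855025, 199.12118983],
       [  0.        ,   0.        ,   1.        ]]), 'cam_to_world': array([[ 8.15194716e-04, -9.60121675e-01, -2.79581302e-01,
         5.23596444e+02],
       [-9.99997186e-01, -1.59822877e-04, -2.36690726e-03,
         2.50184384e+02],
       [ 2.22783547e-03,  2.79582445e-01, -9.60119104e-01,
         4.85154459e+02],
       [ 0.00000000e+00,  0.00000000e+00,  0.00000000e+00,
         1.00000000e+00]])}
0.1 [617.2 112.8] [588.4 219.6]
0.15 [614.8 104.8] [588.  211.6]
0.2 [612.   97.2] [586.8 202.8]
0.25 [609.2  89.2] [585.6 194. ]
0.3 [605.6  81.2] [583.6 185.2]
0.35 [602.   73.2] [581.2 176. ]
0.4 [598.   65.2] [578.4 166.8]
0.45 [593.6  57.2] [574.8 157.2]
0.5 [588.8  49.6] [571.2 147.6]
0.55 [583.6  41.6] [566.8 138. ]
0.6 [578.4  34. ] [562.4 128.4]
0.65 [572.8  26.4] [557.2 118.8]
```

View pics/w1.png

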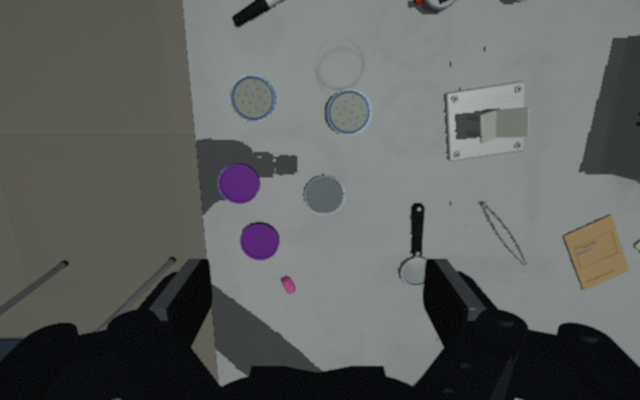

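```bash
python3 - <<'E'
from h import *
w=lambda u,v,z:p2w("wrist",u,v,z)
print(w(348,112,18),w(253,98,18),w(324,195,12))
C=[w(*p,8) for p in((446,93),(525,82),(527,151),(449,160))];print(C,np.mean(C,0))
for p in((481,110),(527,108),(527,137),(481,140)):print(w(*p,57))
E
```

```text
[502.4 210.   18. ] [519.4 329.3  18. ] [391.7 239.6  12. ]
[array([525.6,  84.8,   8. ]), array([539. , -13.9,   8. ]), array([451.5, -30.8,   8. ]), array([439.4,  72. ,   8. ])] [488.875  28.025   8.   ]
[506.5  59.2  57. ]
[508.8   6.2  57. ]
[475.5   0.8  57. ]
[472.   54.8  57. ]
```

The wrist view shows the dishes at (348,112) and (253,98), the spare lid at (324,195), the purple discs at (239,183) and (260,241), and the stand at (487,122). Next I go above the knob.

Emit:
arm_command(steps=[0.001,0.046,0.004,0,0.001,0.046,0.004,0,0.001,0.046,0.004,0,0.001,0.046,0.004,0,0.001,0.046,0.004,0,0.001,0.046,0.004,0,0.001,0.046,0.004,0,0.001,0.046,0.004,0,0.001,0.046,0.004,0,0.001,0.046,0.004,0,0,0,0,0,0,0,0,0])

```text
clock: 3.28
position: [462.9, -210.2, 264.6]
ee_rot: [1.0, 0.001, -0.0, -0.0]
contact_force: [0.1, -0.1, 0.4]
gripper_width: 85.3
grasp_force: 0.0
```

```bash
python3 - <<'E'
from h import *
im=get_image("wrist");cv2.imwrite("pics/w2.png",im[:,:,::-1])
s=read_state();print(s["position"].round(1),s["joints"].round(2))
print(w2p("wrist",[464.7,-210,146.4]),w2p("wrist",[589,-125,70.5]),w2p("wrist",[589,-295,70.5]),w2p("wrist",[420,-125,70]),w2p("wrist",[420,-295,70]))
E
```

```text
[ 463.  -210.   264.9] [-0.11  0.14 -0.15 -0.   -1.28  1.68]
[317.7 179.7] [229.3  35.3] [406.3  35.8] [239.6 203.6] [395.1 203.9]
```

View pics/w2.png

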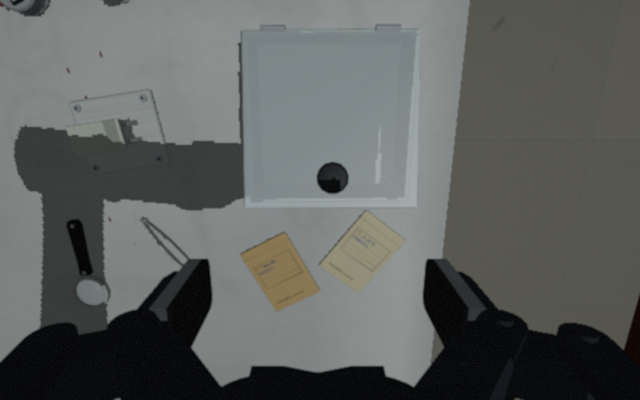

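```bash
python3 - <<'E'
from h import *
w=lambda u,v,z:p2w("wrist",u,v,z)
print("knob",w(332,178,146),w(332,178,155),"hinge",w(241,30,73),w(417,30,73),"front",w(245,206,70),w(417,206,70),w(245,206,116),w(417,206,116))
E
```

```text
knob [ 466.1 -222.2  146. ] [ 468.2 -221.8  155. ] hinge [ 593.3 -136.9   73. ] [ 593.8 -304.3   73. ] front [ 417.2 -130.7   70. ] [ 417.6 -319.1   70. ] [ 431.6 -140.3  116. ] [ 431.9 -305.6  116. ]
```

The knob is at (332,178), which gives (467,-222,147). The hinge is at about x=593 and the box centre at about (508,-221). I'll grip the knob.

Emit:
arm_command(steps=[0.005,0.012,0.017,0,0,0,0.03,0,0,0,0.03,0,0,0,0.03,0,0,0,0.03,0,0,0,0,0])

```text
clock: 4.08
position: [465.8, -222.4, 125.2]
ee_rot: [1.0, 0.0, -0.003, -0.001]
contact_force: [-0.4, 0.4, -0.1]
gripper_width: 85.2
grasp_force: 0.0
```

Emit:
arm_command(steps=[0,0,0,0,0,0,0,0,0,0,0,0,0,0,0,0,0,0,0,0,0,0,0,0], grip=0.015)

```text
clock: 4.82
position: [467.8, -223.2, 128.2]
ee_rot: [1.0, 0.0, 0.0, 0.0]
contact_force: [-0.1, 0.1, 0.4]
gripper_width: 15.3
grasp_force: 0.0
```

```bash
python3 - <<'E'
import numpy as np
P=lambda a:np.array([593-145.6*np.cos(a+.278),70.5+145.6*np.sin(a+.278)])
A=np.linspace(.28,1.68,21)
L=[P(a) for a in A]
for i in range(20):
    d=(L[i+1]-L[i]);print(f"{d[0]/1000:.4f}, 0, {-d[1]/1000:.4f}, 0,",end=" ")
print(L[0],L[-1])
E
```

```text
0.0057, 0, -0.0085, 0, 0.0063, 0, -0.0080, 0, 0.0068, 0, -0.0076, 0, 0.0073, 0, -0.0071, 0, 0.0078, 0, -0.0065, 0, 0.0082, 0, -0.0060, 0, 0.0086, 0, -0.0054, 0, 0.0090, 0, -0.0048, 0, 0.0093, 0, -0.0041, 0, 0.0096, 0, -0.0035, 0, 0.0098, 0, -0.0028, 0, 0.0100, 0, -0.0021, 0, 0.0101, 0, -0.0014, 0, 0.0102, 0, -0.0007, 0, 0.0102, 0, 0.0000, 0, 0.0102, 0, 0.0007, 0, 0.0101, 0, 0.0014, 0, 0.0100, 0, 0.0021, 0, 0.0098, 0, 0.0028, 0, 0.0096, 0, 0.0035, 0, [469.48522124 147.59383521] [647.97864504 205.32102429]
```

```bash
python3 - <<'E'
from h import *
im=get_image("wrist");cv2.imwrite("pics/w3.png",im[:,:,::-1])
im=get_image("side");cv2.imwrite("pics/s3.png",im[:,:,::-1])
a=cv2.resize(im[220:360,240:440],None,fx=3,fy=3)[:,:,::-1]
b=cv2.imread("pics/w3.png")[60:400,200:440];b=cv2.resize(b,(int(240*420/340),420))
a=a[:,:480];cv2.imwrite("pics/m3.png",np.hstack([a,b]))
E
```

```text
(no output)
```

View pics/m3.png

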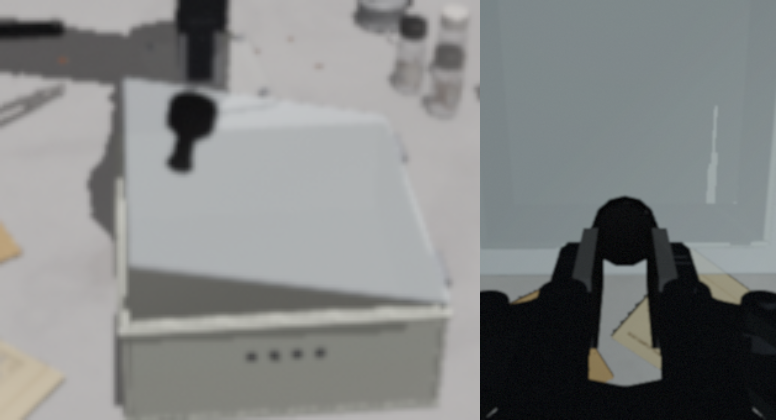

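```bash
python3 - <<'E'
from h import *
print("tcp side",w2p("side",[468,-223,128]),w2p("scene",[468,-223,128]), "knob px side",(240+192/3,220+117/3))
c=get_calibration("side");T=c["cam_to_world"];K=c["camera_matrix"]
cs=get_calibration("scene");Ts=cs["cam_to_world"]
# triangulate knob from side, scene, w2-wrist
def ray(c,u,v):
    T=c["cam_to_world"];d=T[:3,:3]@np.linalg.solve(c["camera_matrix"],[u,v,1]);return T[:3,3],d/np.linalg.norm(d)
cw=get_calibration("wrist")
print(cw["cam_to_world"][:3,3],read_state()["position"])
u2=200+(625-480)*240/296;v2=60+230*340/420
print("knob in wrist now",u2,v2)
R_=[ray(c,304,259),ray(cs,220+618/4,120+88/4),ray(cw,u2,v2)]
def tri(rs):
    A=sum(np.eye(3)-np.outer(d,d) for o,d in rs);b=sum((np.eye(3)-np.outer(d,d))@o for o,d in rs);return np.linalg.solve(A,b)
print(tri(R_),tri(R_[:2]),tri(R_[1:]),tri([R_[0],R_[2]]))
E
```

```text
tcp side [305.2 262.7] [372.9 143.2] knob px side (304.0, 259.0)
[ 539.02190918 -222.18339545  308.97003528] [ 467.76608726 -223.2282688   128.11139159]
knob in wrist now 317.56756756756755 246.1904761904762
[ 464.19617272 -223.19242735  135.77700864] [ 464.74217785 -223.79287311  135.39230968] [ 463.07197954 -222.92089129  135.83273082] [ 464.88918178 -223.15262173  136.37763353]
```

```bash
python3 - <<'E'
from h import *
for z in(128,140,150,160,170):print(z,w2p("wrist",[468,-215,z]),w2p("side",[468,-231,z]),w2p("scene",[468,-223,z]))
im=get_image("scene")[:,:,::-1]
a=cv2.resize(im[90:230,300:460],None,fx=2.6,fy=2.6,interpolation=cv2.INTER_CUBIC)
b=cv2.imread("pics/s3.png")[190:330,230:370];b=cv2.resize(b,(364,364),interpolation=cv2.INTER_CUBIC)
cv2.imwrite("pics/m4.png",np.clip(1.8*np.hstack([a,b]).astype(float),0,255))
E
```

```text
128 [303.2 232.2] [305.5 265.6] [372.9 143.2]
140 [302.3 240.9] [305.5 259.4] [373.3 140.4]
150 [301.5 249. ] [305.4 254.3] [373.5 138. ]
160 [300.6 258.1] [305.4 249. ] [373.8 135.6]
170 [299.6 268.3] [305.4 243.7] [374.1 133.1][ WARN:0@0.574] global loadsave.cpp:1063 imwrite_ Unsupported depth image for selected encoder is fallbacked to CV_8U.
```

View pics/m4.png

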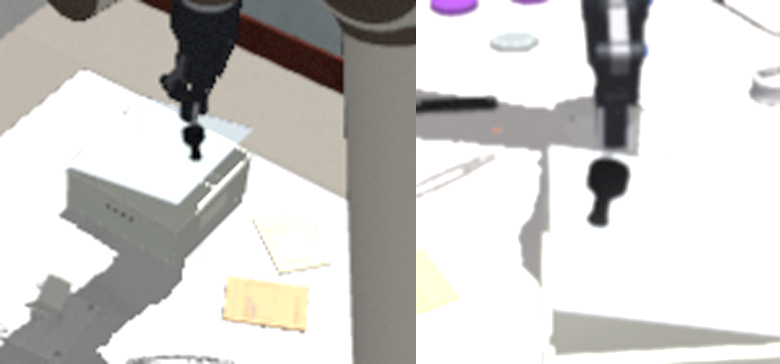

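In both views the fingertips end above the knob, which triangulates to about (464,-223,136), so the lid is at about 0.19 rad. I'll open, go lower and close again.

Emit:
arm_command(steps=[0,0,0,0,0,0,0,0,-0.004,0,0.004,0,0,0,0.004,0,0,0,0.004,0,0,0,0.003,0,0,0,0,0], grip=0.045)

```text
clock: 5.85
position: [463.6, -223.2, 112.8]
ee_rot: [1.0, 0.0, -0.0, -0.0]
contact_force: [0.8, -0.4, 0.4]
gripper_width: 44.7
grasp_force: 0.0
```

Emit:
arm_command(steps=[0,0,0,0,0,0,0,0,0,0,0,0,0,0,0,0,0,0,0,0], grip=0.015)

```text
clock: 6.48
position: [463.8, -223.2, 113.2]
ee_rot: [1.0, 0.0, 0.0, -0.0]
contact_force: [-0.4, 0.2, -0.4]
gripper_width: 15.0
grasp_force: 0.0
```

Emit:
arm_command(steps=[0,0,0,0,0,0,0,0,0,0,0.004,0,0,0,0.004,0,0,0,0.004,0,0,0,0,0], grip=0.045)

```text
clock: 7.22
position: [463.4, -223.1, 100.6]
ee_rot: [1.0, 0.0, -0.001, -0.0]
contact_force: [0.0, -0.1, 0.5]
gripper_width: 45.4
grasp_force: 0.0
```

Emit:
arm_command(steps=[0,0,0,0,0,0,0,0,0,0,0,0,0,0,0,0,0,0,0,0], grip=0.015)

```text
clock: 7.85
position: [463.6, -223.2, 101.2]
ee_rot: [1.0, 0.0, -0.0, -0.0]
contact_force: [-1.1, 0.7, 0.3]
gripper_width: 24.2
grasp_force: 58.9
```

```bash
python3 - <<'E'
from h import *
a=get_image("scene")[:,:,::-1][90:230,300:460];b=get_image("side")[:,:,::-1][190:330,230:370]
w=get_image("wrist")[:,:,::-1][100:380,220:420]
f=lambda i:cv2.resize(i,None,fx=364/i.shape[0],fy=364/i.shape[0],interpolation=cv2.INTER_CUBIC)
m=np.hstack([f(a)[:,100:330],f(b)[:,80:330],f(w)])
cv2.imwrite("pics/m5.png",np.clip(2*m.astype(float),0,255).astype(np.uint8));print(m.shape,read_state())
E
```

```text
(364, 740, 3) {'clock': 8.0, 'joints': array([-1.32916254e-01,  2.89056815e-01, -3.90230801e-01,  3.91564393e-05,
       -8.91749600e-01,  1.70386617e+00]), 'joint_vel': array([ 1.75855425e-03,  1.34339202e-03,  8.35225130e-04,  1.67051927e-03,
       -6.26454569e-07,  2.44702112e-04]), 'joint_efforts': array([ 2.33520633e-01, -3.06749797e+01,  1.61009377e+01,  3.47272128e+00,
        3.71459099e-01, -3.24804161e-03]), 'position': array([ 463.62276037, -223.2208393 ,  101.17777695]), 'ee_rot': array([ 9.99999989e-01,  8.90943849e-05, -1.21401049e-04, -8.71905713e-07]), 'contact_force': array([-2.90673928, -0.8828711 ,  1.5059712 ]), 'wrist_torque': array([-0.00488195,  0.35166585,  0.00798265]), 'grasp_force': 58.96492604166269, 'gripper_width': 24.28149182536604}
```

View pics/m5.png

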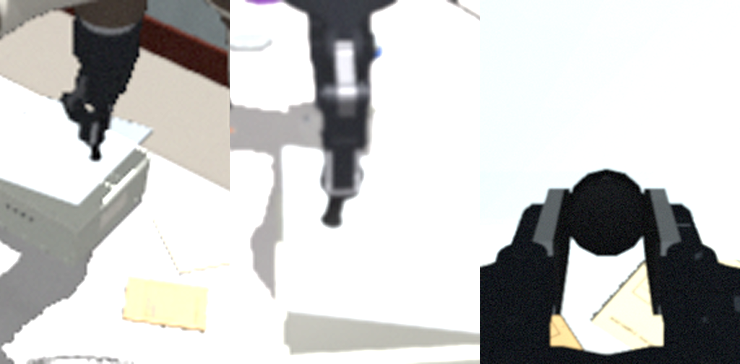

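The tips now pinch the upper part of the knob at 24 mm. They sit about 30 mm above the reported TCP. I'll go 14 mm lower for a firm grip.

Emit:
arm_command(steps=[0,0,0,0,0,0,0,0,0,0,0.007,0,0,0,0.007,0,0,0,0,0], grip=0.045)

```text
clock: 8.62
position: [463.1, -223.1, 86.1]
ee_rot: [1.0, 0.0, -0.001, -0.0]
contact_force: [-0.2, 0.7, -0.1]
gripper_width: 45.0
grasp_force: 0.0
```

Emit:
arm_command(steps=[0,0,0,0,0,0,0,0,0,0,0,0,0,0,0,0,0,0,0,0], grip=0.015)

```text
clock: 9.25
position: [463.7, -223.2, 87.1]
ee_rot: [1.0, 0.0, -0.0, -0.0]
contact_force: [0.4, 0.1, -0.9]
gripper_width: 25.3
grasp_force: 58.9
```

```bash
python3 - <<'E'
import numpy as np
P=lambda a:np.array([593-145.6*np.cos(a+.278),70.5+145.6*np.sin(a+.278)])
for lo,hi in((.19,.9),(.9,1.65)):
  L=[P(a) for a in np.linspace(lo,hi,11)]
  print([(round(float(b[0]-a[0]),1),round(float(a[1]-b[1]),1)) for a,b in zip(L,L[1:])],L[-1])
E
```

```text
[(5.0, -9.1), (5.6, -8.7), (6.2, -8.3), (6.8, -7.8), (7.3, -7.3), (7.8, -6.8), (8.3, -6.2), (8.7, -5.6), (9.1, -4.9), (9.4, -4.3)] [537.26821141 205.01144093]
[(10.2, -3.8), (10.5, -3.0), (10.7, -2.2), (10.8, -1.4), (10.9, -0.6), (10.9, 0.2), (10.9, 1.0), (10.8, 1.8), (10.6, 2.6), (10.4, 3.4)] [643.90988245 206.90947133]
```

Emit:
arm_command(steps=[0.005,0,-0.0091,0,0.0056,0,-0.0087,0,0.0062,0,-0.0083,0,0.0068,0,-0.0078,0,0.0073,0,-0.0073,0,0.0078,0,-0.0068,0,0.0083,0,-0.0062,0,0.0087,0,-0.0056,0,0.0091,0,-0.0049,0,0.0094,0,-0.0043,0,0,0,0,0])

```text
clock: 10.62
position: [538.8, -222.8, 155.9]
ee_rot: [1.0, 0.0, 0.0, -0.0]
contact_force: [4.0, 0.1, -14.4]
gripper_width: 25.2
grasp_force: 59.9
```

Emit:
arm_command(steps=[0.0102,0,-0.0035,0,0.0105,0,-0.0028,0,0.0107,0,-0.002,0,0.0108,0,-0.0012,0,0.0109,0,-0.0004,0,0.0109,0,0.0004,0,0.0109,0,0.0012,0,0.0108,0,0.002,0,0.0106,0,0.0028,0,0.0104,0,0.0036,0,0,0,0,0])

```text
clock: 12.0
position: [646.5, -222.5, 157.5]
ee_rot: [1.0, 0.001, 0.001, 0.0]
contact_force: [-2.5, 5.5, -4.8]
gripper_width: 25.2
grasp_force: 59.6
```

```bash
python3 - <<'E'
from h import *
a=get_image("side")[:,:,::-1][130:380,180:480];cv2.imwrite("pics/s6.png",cv2.resize(a,None,fx=2,fy=2));print(read_state()["contact_force"])
E
```

```text
[-2.60898098  5.6223323  -4.56801612]
```

View pics/s6.png

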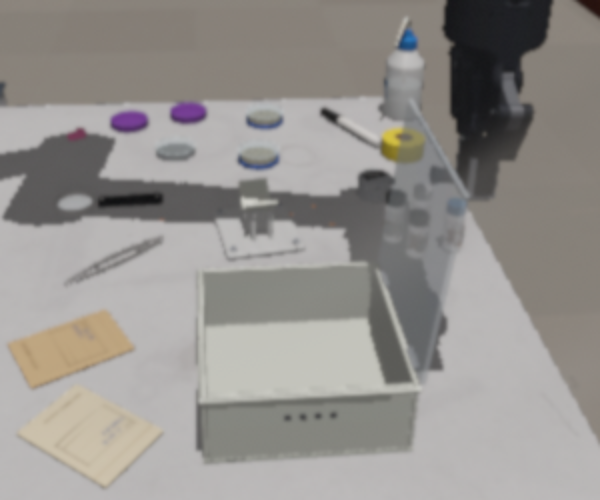

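The lid stands open at about 1.65 rad. I'll release the knob, rise and go over the nearer dish.

Emit:
arm_command(steps=[0,0,0,0,0,0,0,0,0,0,0,0,0,0,-0.045,0,0,0,-0.045,0,0,0,-0.045,0,-0.018,-0.054,0,0,-0.018,-0.054,0,0,-0.018,-0.054,0,0,-0.018,-0.054,0,0,-0.018,-0.054,0,0,-0.018,-0.054,0,0,-0.018,-0.054,0,0,-0.018,-0.054,0,0], grip=0.085)

```text
clock: 13.8
position: [500.5, 210.4, 292.3]
ee_rot: [1.0, 0.0, 0.002, -0.001]
contact_force: [1.2, 0.0, -0.2]
gripper_width: 84.9
grasp_force: 0.0
```

Emit:
arm_command(steps=[0,0,0,0.159,0,0,0,0.159,0,0,0,0.159,0,0,0,0.159,0,0,0,0.159,0,0,0,0.159,0,0,0,0.159,0,0,0,0.159,0,0,0,0.159,0,0,0.06,0,0,0,0.06,0,0,0,0.04,0,0,0,0,0,0,0,0,0])

```text
clock: 15.55
position: [502.4, 209.6, 133.4]
ee_rot: [0.755, -0.656, 0.001, -0.002]
contact_force: [-0.7, 0.8, 0.0]
gripper_width: 85.4
grasp_force: 0.0
```

```bash
python3 - <<'E'
from h import *
im=get_image("wrist");cv2.imwrite("pics/w7.png",im[:,:,::-1])
s=read_state();print(s["position"].round(1),s["joints"].round(2))
E
```

```text
[502.5 209.9 133.8] [ 0.69  0.3  -0.28  0.   -0.99 -0.55]
```

View pics/w7.png

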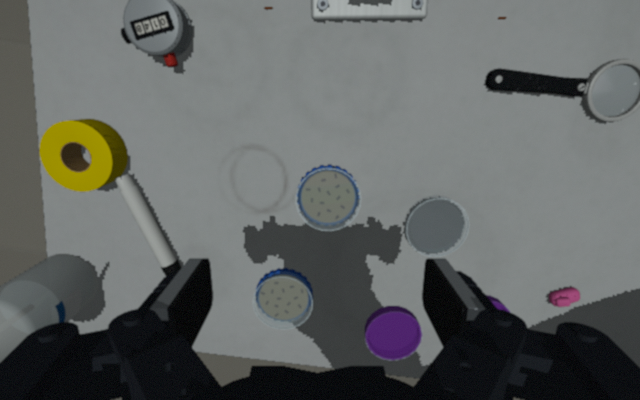

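```bash
cat >>h.py <<'E'
from scipy.spatial.transform import Rotation as R
def shift(x,y):
    s=read_state();m=R.from_quat(s["ee_rot"]).as_matrix();d=np.array([x,y,0])-s["position"];d[2]=0
    return (m.T@d).round(1),s["position"].round(1)
E
python3 - <<'E'
from h import *
A=p2w("wrist",329,196,18);B=p2w("wrist",285,299,18);print(A,B,shift(*A[:2]))
E
```

```text
[491.7 221.7  18. ] [517.5 326.6  18. ] (array([-13.2,   9. ,  -0. ]), array([502.5, 209.9, 133.8]))
```

```bash
python3 - <<'E'
from h import *
print("ring now",p2w("wrist",257,178,0),"spare",p2w("wrist",435,226,12))
c=get_calibration("wrist")
T=np.array([[8.15194716e-04,-9.60121675e-01,-2.79581302e-01,523.6],[-9.99997186e-01,-1.59822877e-04,-2.36690726e-03,250.2],[2.22783547e-03,2.79582445e-01,-9.60119104e-01,485.2],[0,0,0,1]])
c1=dict(camera_matrix=c["camera_matrix"],cam_to_world=T)
print("ring w1",p2w("",341,67,0,c1),"A",p2w("",348,112,18,c1))
im=get_image("scene")[:,:,::-1];cv2.imwrite("pics/sc7.png",im)
d=cv2.absdiff(im,cv2.imread("pics/scene0.png")).max(2)[225:315,220:340]
for n,(u,v) in dict(A=(276,248),B=(243,273),S=(299,277)).items():
    for nm in("scene0","sc7"):
        g=cv2.imread(f"pics/{nm}.png").astype(int);b=(g[:,:,0]-g[:,:,2]>25)[v-16:v+16,u-16:u+16];ys,xs=np.nonzero(b);print(n,nm,len(xs),xs.mean()+u-16 if len(xs) else 0,ys.mean()+v-16 if len(xs) else 0)
print(c["cam_to_world"].round(3))
E
```

```text
ring now [557.  219.2   0. ] spare [393.3 237.4  12. ]
ring w1 [557.2 218.7   0. ] A [502.4 210.   18. ]
A scene0 27 278.14814814814815 253.37037037037038
A sc7 33 277.030303030303 259.1212121212121
B scene0 31 245.4193548387097 278.5806451612903
B sc7 31 244.06451612903226 279.61290322580646
S scene0 0 0 0
S sc7 0 0 0
[[-9.90000e-01 -1.36000e-01 -3.40000e-02  5.11822e+02]
 [-1.40000e-01  9.50000e-01  2.78000e-01  1.40103e+02]
 [-6.00000e-03  2.80000e-01 -9.60000e-01  3.14480e+02]
 [ 0.00000e+00  0.00000e+00  0.00000e+00  1.00000e+00]]
```

The spare lid and the ring mark haven't moved, so the cameras are fine. Dish A has been knocked about 15 mm and is now at (492,222). I'll go down over it at 70 mm opening, watching the force.

Emit:
arm_command(steps=[-0.013,0.009,0,0,0,0,0.03,0,0,0,0.03,0,0,0,0.03,0,0,0,0.03,0,0,0,0.01,0,0,0,0,0], grip=0.072)

```text
clock: 16.52
position: [489.9, 221.0, 1.4]
ee_rot: [0.755, -0.656, 0.0, -0.0]
contact_force: [0.3, -0.0, -0.6]
gripper_width: 71.7
grasp_force: 0.0
```

Emit:
arm_command(steps=[0,0,0.005,0,0,0,0.005,0,0,0,0,0,0,0,0,0])

```text
clock: 17.02
position: [490.0, 220.5, -8.8]
ee_rot: [0.755, -0.656, 0.0, -0.0]
contact_force: [-0.2, 0.3, 0.7]
gripper_width: 72.6
grasp_force: 0.0
```

Emit:
arm_command(steps=[0,0,0.004,0,0,0,0,0,0,0,0,0])

```text
clock: 17.4
position: [489.8, 220.4, -13.1]
ee_rot: [0.755, -0.656, 0.0, 0.0]
contact_force: [0.1, 0.1, 0.6]
gripper_width: 72.1
grasp_force: 0.0
```

Emit:
arm_command(steps=[0,0,0.004,0,0,0,0.004,0,0,0,0,0,0,0,0,0])

```text
clock: 17.9
position: [489.9, 220.4, -21.1]
ee_rot: [0.755, -0.656, 0.0, 0.0]
contact_force: [0.2, 0.3, 0.0]
gripper_width: 72.0
grasp_force: 0.0
```

Emit:
arm_command(steps=[0,0,0.004,0,0,0,0,0,0,0,0,0])

```text
clock: 18.27
position: [489.9, 220.4, -25.0]
ee_rot: [0.755, -0.656, 0.0, 0.0]
contact_force: [-0.4, 0.5, -0.1]
gripper_width: 72.5
grasp_force: 0.0
```

```bash
python3 - <<'E'
from h import *
a=get_image("wrist")[:,:,::-1][120:400,140:500]
b=get_image("side")[:,:,::-1][150:250,240:380]
a=cv2.resize(a,(450,350));b=cv2.resize(b,(350,250),interpolation=cv2.INTER_CUBIC);b=np.vstack([b,np.zeros((100,350,3),np.uint8)])
cv2.imwrite("pics/m8.png",np.hstack([a,b]));print(read_state()["position"])
E
```

```text
[489.91799459 220.47990738 -24.9269679 ]
```

View pics/m8.png

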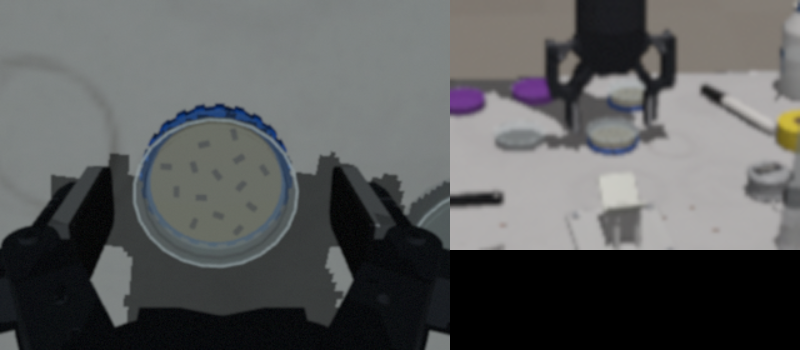

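```bash
python3 - <<'E'
from h import *
print("dish",p2w("wrist",312.8,273.6,18),shift(*p2w("wrist",312.8,273.6,18)[:2]))
for z in(0,10,20):print(z,w2p("side",[454,227,z]),w2p("side",[526,227,z]))
print("dish side",w2p("side",[491,222,9]),"seen",(240+162/2.5,150+135/2.5))
E
```

```text
dish [491.8 223.6  18. ] (array([-2.8, -2.3,  0. ]), array([489.9, 220.5, -24.9]))
0 [290.4 206.8] [316.7 206. ]
10 [290.3 203.6] [316.7 202.8]
20 [290.3 200.3] [316.7 199.5]
dish side [304.  204.3] seen (304.8, 204.0)
```

The fingers straddle the dish, with tips still about 20 mm above the bench. The dish centre is at (492,223). I'll keep descending, watching the force.

Emit:
arm_command(steps=[-0.0028,-0.002,0.004,0,0,0,0.004,0,0,0,0,0,0,0,0,0])

```text
clock: 18.88
position: [491.4, 223.4, -33.1]
ee_rot: [0.755, -0.656, -0.0, 0.0]
contact_force: [0.4, -0.7, -0.3]
gripper_width: 71.8
grasp_force: 0.0
```

Emit:
arm_command(steps=[0,0,0.003,0,0,0,0,0,0,0,0,0])

```text
clock: 19.25
position: [491.5, 223.5, -36.0]
ee_rot: [0.755, -0.656, 0.0, -0.0]
contact_force: [-0.1, 0.2, -0.2]
gripper_width: 72.0
grasp_force: 0.0
```

Emit:
arm_command(steps=[0,0,0.003,0,0,0,0,0,0,0,0,0])

```text
clock: 19.62
position: [491.4, 223.4, -39.0]
ee_rot: [0.755, -0.656, 0.0, 0.0]
contact_force: [0.3, -0.0, 0.2]
gripper_width: 72.1
grasp_force: 0.0
```

Emit:
arm_command(steps=[0,0,0.002,0,0,0,0,0,0,0,0,0])

```text
clock: 20.0
position: [491.4, 223.5, -41.0]
ee_rot: [0.755, -0.656, 0.0, 0.0]
contact_force: [0.2, 0.0, 0.0]
gripper_width: 72.1
grasp_force: 0.0
```

Emit:
arm_command(steps=[0,0,0.002,0,0,0,0,0,0,0,0,0])

```text
clock: 20.38
position: [491.4, 223.5, -43.0]
ee_rot: [0.755, -0.656, 0.0, 0.0]
contact_force: [0.0, -1.3, -0.5]
gripper_width: 72.1
grasp_force: 0.0
```

Emit:
arm_command(steps=[0,0,0.002,0,0,0,0,0,0,0,0,0])

```text
clock: 20.75
position: [491.5, 223.4, -45.0]
ee_rot: [0.755, -0.656, 0.0, 0.0]
contact_force: [0.8, 0.4, 0.1]
gripper_width: 72.2
grasp_force: 0.0
```

Emit:
arm_command(steps=[0,0,0.002,0,0,0,0,0,0,0,0,0])

```text
clock: 21.12
position: [491.6, 223.6, -46.4]
ee_rot: [0.755, -0.656, 0.0, -0.0]
contact_force: [-1.8, -0.2, 5.4]
gripper_width: 71.9
grasp_force: 2.8
```

Emit:
arm_command(steps=[0,0,0.002,0,0,0,0,0,0,0,0,0])

```text
clock: 21.5
position: [491.7, 223.7, -46.5]
ee_rot: [0.755, -0.656, 0.0, -0.0]
contact_force: [-4.9, -1.2, 18.1]
gripper_width: 71.8
grasp_force: 9.5
```

```bash
python3 - <<'E'
from h import *
a=get_image("wrist")[:,:,::-1][120:400,140:500]
b=get_image("side")[:,:,::-1][160:230,260:350]
a=cv2.resize(a,(360,280));b=cv2.resize(b,(360,280),interpolation=cv2.INTER_CUBIC)
cv2.imwrite("pics/m9.png",np.clip(1.5*np.hstack([a,b]).astype(float),0,255).astype(np.uint8));print(read_state()["contact_force"])
E
```

```text
[-5.34601828 -2.17595947 18.31358113]
```

View pics/m9.png

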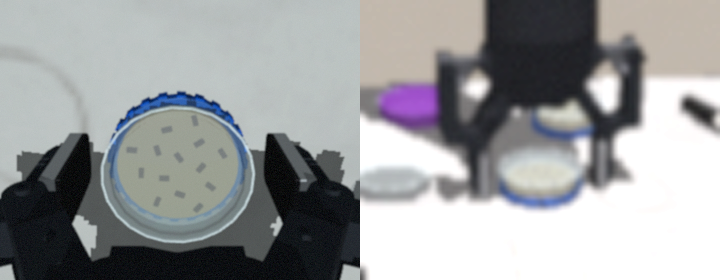

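The fingers touch the bench at TCP -46 with 72 mm opening, so the tips are about 46 mm above the reported TCP there and about 38 mm when shut. I'll back off slightly and grip the dish.

Emit:
arm_command(steps=[0,0,-0.008,0,0,0,0,0,0,0,0,0])

```text
clock: 21.98
position: [491.2, 223.3, -41.5]
ee_rot: [0.755, -0.656, -0.0, 0.0]
contact_force: [-0.6, 0.1, -0.6]
gripper_width: 72.3
grasp_force: 0.0
```

Emit:
arm_command(steps=[0,0,0,0,0,0,0,0,0,0,0,0,0,0,0,0,0,0,0,0], grip=0.045)

```text
clock: 22.6
position: [491.4, 223.4, -41.0]
ee_rot: [0.755, -0.656, -0.0, 0.0]
contact_force: [0.2, -0.3, 3.4]
gripper_width: 53.8
grasp_force: 62.6
```

Emit:
arm_command(steps=[0,0,-0.02,0,0,0,-0.04,0,0,0,-0.04,0,0,0,0,0,0,0,0,0])

```text
clock: 23.22
position: [490.7, 223.1, 58.2]
ee_rot: [0.755, -0.656, -0.0, 0.001]
contact_force: [1.0, -1.0, -0.8]
gripper_width: 53.7
grasp_force: 63.1
```

```bash
python3 - <<'E'
from h import *
s=read_state();print(s["position"].round(1),s["gripper_width"],s["grasp_force"])
c=get_calibration("wrist");T=c["cam_to_world"].copy();print(T.round(3))
T[:3,3]=[511.822,140.103,314.48]
c["cam_to_world"]=T
print(p2w("",313,19,0,c),p2w("",426,18,0,c),p2w("",313,17,8,c),p2w("",426,17,8,c))
# current view: save, look for white foot
im=get_image("wrist");cv2.imwrite("pics/w10.png",im[:,:,::-1])
E
```

```text
[490.7 223.1  58.2] 53.688684767687405 63.13175771751958
[[-9.90000e-01 -1.34000e-01 -3.90000e-02  5.01108e+02]
 [-1.39000e-01  9.51000e-01  2.75000e-01  1.53905e+02]
 [ 0.00000e+00  2.78000e-01 -9.61000e-01  2.39030e+02]
 [ 0.00000e+00  0.00000e+00  0.00000e+00  1.00000e+00]]
[523.   82.8   0. ] [434.1  69.5   0. ] [522.9  82.8   8. ] [436.3  70.6   8. ]
```

Emit:
arm_command(steps=[0.0292,0.005,0,0,0.0292,0.005,0,0,0.0292,0.005,0,0,0.0292,0.005,0,0,0.0292,0.005,0,0,0.0292,0.005,0,0,0,0,0.013,0,0,0,0.013,0,0,0,0.01,0,0,0,0,0,0,0,0,0])

```text
clock: 24.65
position: [486.5, 46.3, 23.0]
ee_rot: [0.755, -0.656, 0.0, -0.0]
contact_force: [0.5, -0.7, -0.9]
gripper_width: 53.4
grasp_force: 63.1
```

Emit:
arm_command(steps=[0,0,0.003,0,0,0,0.002,0,0,0,0,0,0,0,0,0])

```text
clock: 25.15
position: [486.3, 45.8, 18.1]
ee_rot: [0.755, -0.656, 0.0, -0.0]
contact_force: [0.4, -0.2, -0.5]
gripper_width: 54.0
grasp_force: 63.1
```

Emit:
arm_command(steps=[0,0,0.002,0,0,0,0,0,0,0,0,0])

```text
clock: 25.52
position: [486.5, 45.8, 16.3]
ee_rot: [0.755, -0.656, 0.0, -0.0]
contact_force: [0.5, -1.0, 2.1]
gripper_width: 53.6
grasp_force: 63.5
```

Emit:
arm_command(steps=[0,0,0.002,0,0,0,0,0,0,0,0,0])

```text
clock: 25.9
position: [486.6, 45.8, 15.7]
ee_rot: [0.755, -0.656, 0.0, -0.0]
contact_force: [-3.8, -0.2, 14.1]
gripper_width: 53.8
grasp_force: 64.7
```

Contact came at the expected height. I'll ease up 2 mm and release.

Emit:
arm_command(steps=[0,0,-0.002,0,0,0,0,0])

```text
clock: 26.15
position: [486.4, 45.9, 16.2]
ee_rot: [0.755, -0.656, 0.0, -0.0]
contact_force: [-0.8, 0.5, 3.5]
gripper_width: 53.8
grasp_force: 63.4
```

Emit:
arm_command(steps=[0,0,0,0,0,0,0,0,0,0,0,0,0,0,0,0,0,0,0,0], grip=0.066)

```text
clock: 26.78
position: [486.2, 45.8, 16.0]
ee_rot: [0.755, -0.656, -0.0, 0.0]
contact_force: [-0.3, 0.7, 0.0]
gripper_width: 66.0
grasp_force: 0.0
```

Emit:
arm_command(steps=[0,0,-0.03,0,0,0,-0.05,0,0,0,-0.04,0,0,0,0,0,0,0,0,0])

```text
clock: 27.4
position: [485.5, 45.7, 135.4]
ee_rot: [0.755, -0.656, -0.0, 0.0]
contact_force: [0.3, -0.3, -0.7]
gripper_width: 66.0
grasp_force: 0.0
```

```bash
python3 - <<'E'
from h import *
im=get_image("wrist")[:,:,::-1];cv2.imwrite("pics/w11.png",im)
sd=get_image("side")[:,:,::-1];cv2.imwrite("pics/s11.png",sd);sc=get_image("scene")[:,:,::-1];cv2.imwrite("pics/sc11.png",sc)
c=get_calibration("wrist");np.save("c11.npy",c["cam_to_world"]);print(read_state()["position"])
f=lambda n,i,u,v,h,w:cv2.resize(i[int(v)-h:int(v)+h,int(u)-w:int(u)+w],(260,260),interpolation=cv2.INTER_CUBIC)
P=[488,28,45]
o=[]
u,v=w2p("wrist",P);print(u,v);o.append(f("",im,u,v,90,90))
u,v=w2p("side",P);print(u,v);o.append(f("",sd,u,v,22,22))
u,v=w2p("scene",P);print(u,v);o.append(f("",sc,u,v,22,22))
cv2.imwrite("pics/m11.png",np.hstack(o))
E
```

```text
[485.29461067  45.45882275 134.6472086 ]
317.2 166.7
307.5 228.9
318.7 204.5
```

View pics/m11.png

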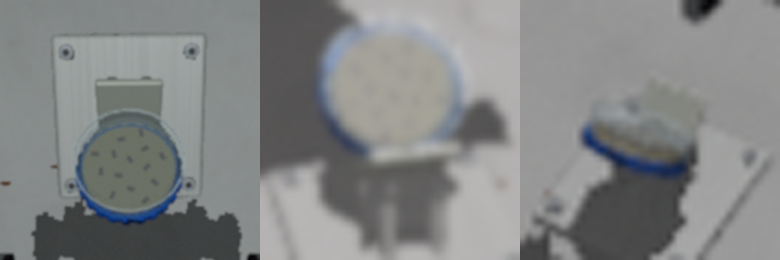

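The dish lies on the +y tongue with its lid on, facing up and towards -y. I've used all my picture views, so I continue by numbers only. First I refine the stand centre from its bolts.

```bash
python3 - <<'E'
from h import *
P=[p2w("wrist",227+u*180/260,76+v*180/260,8) for u,v in((66,52),(192,51),(188,185),(71,185))]
print(P,np.mean(P,0));a=P[0]-P[1];print(np.degrees(np.arctan2(a[1],a[0])));a=P[3]-P[0];print(np.degrees(np.arctan2(a[1],a[0])))
C=np.mean(P,0)[:2]
print("to y'=+23:",shift(*(C+23*np.array([-.139,.99]))))
E
```

```text
[array([530.1,  -5.5,   8. ]), array([458.2, -16.2,   8. ]), array([446.8,  63.7,   8. ]), array([518.6,  73.8,   8. ])] [488.425  28.95    8.   ]
8.464509721399175
98.25144868775331
to y'=+23: (array([-6.2, -0.8, -0. ]), array([485.3,  45.5, 134.6]))
```

Emit:
arm_command(steps=[-0.006,-0.001,0,0,0,0,0,-0.158,0,0,0,-0.158,0,0,0,-0.158,0,0,0,-0.158,0,0,0,-0.158,0,0,0,-0.158,0,0,0,-0.158,0,0,0,-0.158,0,0,0,-0.158,0,0,0,-0.155,0,0,0.04,0,0,0,0.04,0,0,0,0,0,0,0,0,0], grip=0.064)

```text
clock: 29.42
position: [487.4, 52.3, 57.0]
ee_rot: [0.997, 0.073, 0.001, 0.0]
contact_force: [0.6, -0.1, -0.6]
gripper_width: 63.7
grasp_force: 0.0
```

Emit:
arm_command(steps=[0,0,0.017,0,0,0,0.015,0,0,0,0,0,0,0,0,0])

```text
clock: 29.92
position: [487.6, 52.4, 25.5]
ee_rot: [0.997, 0.073, 0.001, -0.0]
contact_force: [0.6, -0.6, 0.2]
gripper_width: 63.8
grasp_force: 0.0
```

```bash
python3 - <<'E'
from h import *
print(shift(488.4-.144*23,29+.99*23),R.from_quat(read_state()["ee_rot"]).as_matrix()[:,0].round(3))
E
```

```text
(array([-2.6,  0.2, -0. ]), array([487.6,  52.4,  25.5])) [0.989 0.146 0.003]
```

Emit:
arm_command(steps=[-0.002,0,0.002,0,0,0,0,0,0,0,0,0,0,0,0,0], grip=0.044)

```text
clock: 30.42
position: [484.4, 51.6, 22.1]
ee_rot: [0.997, 0.073, 0.0, 0.0]
contact_force: [0.1, 0.2, -0.3]
gripper_width: 44.2
grasp_force: 0.0
```

Emit:
arm_command(steps=[0,0.003,0,0,0,0.003,0,0,0,0.003,0,0,0,0.002,0,0,0,0,0,0,0,0,0,0], grip=0.036)

```text
clock: 31.18
position: [485.7, 40.5, 21.8]
ee_rot: [0.997, 0.073, -0.0, 0.0]
contact_force: [-0.1, 1.1, 0.5]
gripper_width: 35.6
grasp_force: 0.5
```

Emit:
arm_command(steps=[0,0.002,0,0,0,0.002,0,0,0,0.002,0,0,0,0,0,0,0,0,0,0], grip=0.029)

```text
clock: 31.8
position: [489.2, 35.5, 23.7]
ee_rot: [0.997, 0.074, 0.002, -0.0]
contact_force: [0.4, 2.0, 8.0]
gripper_width: 28.9
grasp_force: 4.7
```

Emit:
arm_command(steps=[0,0.002,0,0,0,0.002,0,0,0,0.002,0,0,0,0,0,0,0,0,0,0])

```text
clock: 32.42
position: [487.5, 28.7, 21.8]
ee_rot: [0.997, 0.073, -0.0, 0.0]
contact_force: [0.2, 1.0, -0.0]
gripper_width: 28.8
grasp_force: 0.1
```

Emit:
arm_command(steps=[0,0.002,0,0,0,0.002,0,0,0,0,0,0,0,0,0,0], grip=0.025)

```text
clock: 32.92
position: [488.3, 24.8, 22.0]
ee_rot: [0.997, 0.073, -0.0, 0.0]
contact_force: [0.1, 0.5, -0.5]
gripper_width: 25.2
grasp_force: 0.1
```

Next I close gently to check the dish is upright between the fingers; it should read about 18 mm.

Emit:
arm_command(steps=[0,-0.003,0,0,0,0,0,0,0,0,0,0,0,0,0,0], grip=0.0195)

```text
clock: 33.42
position: [487.9, 27.9, 22.0]
ee_rot: [0.997, 0.073, 0.0, 0.0]
contact_force: [-0.2, 0.0, 0.3]
gripper_width: 19.1
grasp_force: 0.0
```

Emit:
arm_command(steps=[0,0,0,0,0,0,0,0,0,0,0,0], grip=0.012)

```text
clock: 33.8
position: [487.8, 27.8, 22.1]
ee_rot: [0.997, 0.073, -0.0, 0.0]
contact_force: [-0.9, 0.1, 1.2]
gripper_width: 17.3
grasp_force: 61.5
```

```bash
python3 - <<'E'
from h import *
s=read_state();print(s["position"].round(1),s["contact_force"].round(1),s["gripper_width"],s["grasp_force"])
sd=get_image("side")[:,:,::-1];sc=get_image("scene")[:,:,::-1]
for n,i in(("side",sd),("scene",sc)):
    u,v=map(int,w2p(n,[488,28,65]));g=i.astype(int)
    m=((g[:,:,0]-g[:,:,2])>22)[v-22:v+22,u-22:u+22];ys,xs=np.nonzero(m);print(n,u,v,len(xs),xs.min()+u-22,xs.max()+u-22,ys.min()+v-22,ys.max()+v-22,xs.mean()+u-22,ys.mean()+v-22)
E
```

```text
[487.8  27.8  22.1] [-0.9  0.1  1.2] 17.253401786464213 61.49861454963684
side 307 221 37 296 319 210 226 299.72972972972974 216.21621621621622
scene 318 200 22 320 325 197 208 322.6363636363636 201.6818181818182
```

The dish stands upright between the fingers: 17.3 mm at 61 N. Now I lower it over to the -y tongue.

Emit:
arm_command(steps=[0,0,0,0,0,0.001,0,0,0,0.002,0,0,0,0.002,0,0,0,0.002,0,0,0,0,0,0], grip=0.022)

```text
clock: 34.65
position: [489.6, 22.6, 22.7]
ee_rot: [0.997, 0.073, 0.001, -0.001]
contact_force: [-3.1, 8.1, 3.8]
gripper_width: 21.8
grasp_force: 6.7
```

Emit:
arm_command(steps=[0,0.001,0,0,0,0.002,0,0,0,0.002,0,0,0,0,0,0], grip=0.032)

```text
clock: 35.15
position: [489.6, 15.7, 21.9]
ee_rot: [0.997, 0.073, -0.0, -0.0]
contact_force: [-0.3, 0.4, -0.6]
gripper_width: 31.8
grasp_force: 0.8
```

Emit:
arm_command(steps=[0,0.002,0,0,0,0.003,0,0,0,0.003,0,0,0,0.003,0,0,0,0,0,0], grip=0.044)

```text
clock: 35.78
position: [491.3, 4.8, 22.0]
ee_rot: [0.997, 0.073, 0.0, -0.0]
contact_force: [0.8, 0.3, 0.0]
gripper_width: 43.7
grasp_force: 0.0
```

Emit:
arm_command(steps=[0,0.002,0,0,0,0.002,0,0,0,0,0,0,0,0,0,0], grip=0.054)

```text
clock: 36.28
position: [491.8, 1.1, 22.0]
ee_rot: [0.997, 0.073, 0.0, -0.0]
contact_force: [-0.0, -0.2, -0.7]
gripper_width: 54.2
grasp_force: 0.0
```

Emit:
arm_command(steps=[0,0,-0.03,0,0,0,-0.04,0,0,0,-0.04,0,0,0,0,0.157,0,0,0,0.157,0,0,0,0.157,0,0,0,0.157,0,0,0,0.157,0,0,0,0.157,0,0,0,0.157,0,0,0,0.157,0,0,0,0.157,0,0,0,0.158,0,0,0,0,0,0,0,0], grip=0.072)

```text
clock: 38.15
position: [491.7, 1.2, 132.0]
ee_rot: [0.758, -0.653, -0.0, 0.0]
contact_force: [0.7, -0.4, -0.1]
gripper_width: 72.0
grasp_force: 0.0
```

```bash
cat >>h.py <<'E'
def blobs(n,P,h,z,save=None):
    """label (yellow) and blue masks in a window round world point P"""
    im=get_image(n)
    if save: cv2.imwrite(save,im[:,:,::-1])
    u,v=map(int,w2p(n,P));x0,y0=max(u-h,0),max(v-h,0);g=im[y0:v+h,x0:u+h].astype(int)
    for nm,m in(("yellow",(g[:,:,0]-g[:,:,2]>45)&(g[:,:,1]-g[:,:,2]>30)),("blue",g[:,:,2]-g[:,:,0]>25)):
        ys,xs=np.nonzero(m)
        if len(xs):
            c=((xs.min()+xs.max())/2+x0,(ys.min()+ys.max())/2+y0)
            print(n,nm,len(xs),"box",xs.min()+x0,xs.max()+x0,ys.min()+y0,ys.max()+y0,"mid",c,"w",p2w(n,*c,z),"mean w",p2w(n,xs.mean()+x0,ys.mean()+y0,z))
        else: print(n,nm,0)
E
python3 - <<'E'
from h import *
s=read_state();print(s["position"].round(1),s["joints"].round(2))
blobs("wrist",[490,13,65],90,66,"pics/w12.png")
blobs("side",[490,13,65],25,66,"pics/s12.png");blobs("scene",[490,13,65],25,66,"pics/sc12.png")
E
```

```text
[491.7   1.2 132. ] [ 0.33  0.22 -0.4  -0.   -0.95 -0.19]
wrist yellow 1229 box 285 345 206 232 mid (np.float64(315.0), np.float64(219.0)) w [491.4  17.7  66. ] mean w [491.8  17.8  66. ]
wrist blue 1119 box 276 353 194 239 mid (np.float64(314.5), np.float64(216.5)) w [492.1  15.8  66. ] mean w [492.5  10.9  66. ]
side yellow 0
side blue 83 box 297 321 220 227 mid (np.float64(309.0), np.float64(223.5)) w [490.5  15.8  66. ] mean w [489.5  18.7  66. ]
scene yellow 111 box 314 325 192 203 mid (np.float64(319.5), np.float64(197.5)) w [492.3  18.4  66. ] mean w [492.5  17.3  66. ]
scene blue 66 box 311 328 190 207 mid (np.float64(319.5), np.float64(198.5)) w [489.9  21.5  66. ] mean w [489.9  17.2  66. ]
```

The yellow label and blue ring face up on the -y tongue, so dish A is inverted and leaning 40°. I'll grip it across the valley.

```bash
python3 - <<'E'
from h import *
print(shift(492,12.5))
E
```

```text
(array([-11.2,  -1.9,   0. ]), array([491.8,   1.2, 132. ]))
```

Emit:
arm_command(steps=[-0.011,-0.002,0,0,0,0,0.04,0,0,0,0.04,0,0,0,0.03,0,0,0,0.012,0,0,0,0,0,0,0,0,0])

```text
clock: 39.17
position: [493.3, 12.8, 11.2]
ee_rot: [0.757, -0.653, 0.001, -0.001]
contact_force: [0.1, 0.4, 0.7]
gripper_width: 72.0
grasp_force: 0.0
```

Emit:
arm_command(steps=[0,0,0,0,0,0,0,0,0,0,0,0,0,0,0,0,0,0,0,0], grip=0.045)

```text
clock: 39.8
position: [493.2, 12.7, 11.7]
ee_rot: [0.757, -0.654, 0.001, -0.001]
contact_force: [-1.5, 1.8, 5.5]
gripper_width: 53.5
grasp_force: 61.8
```

Emit:
arm_command(steps=[0,0,-0.01,0,0,0,-0.02,0,0,0,-0.04,0,0,0,-0.03,0,0,0,0,0,0,0,0,0])

```text
clock: 40.55
position: [491.5, 12.2, 109.9]
ee_rot: [0.757, -0.654, -0.0, 0.0]
contact_force: [-0.3, -0.7, -0.6]
gripper_width: 53.4
grasp_force: 63.1
```

```bash
python3 - <<'E'
from h import *
s=read_state();p=s["position"];print(p.round(1),s["contact_force"].round(1),s["gripper_width"])
blobs("wrist",[p[0],p[1],p[2]+50],110,p[2]+55,"pics/w13.png")
print(shift(400,60))
E
```

```text
[491.5  12.2 109.9] [-0.3 -0.7 -0.6] 53.40552733390291
wrist yellow 836 box 281 354 289 309 mid (np.float64(317.5), np.float64(299.0)) w [490.6  19.3 164.9] mean w [491.   19.3 164.9]
wrist blue 3306 box 247 387 256 317 mid (np.float64(317.0), np.float64(286.5)) w [491.6  13.9 164.9] mean w [492.2   9.6 164.9]
(array([-60.7,  83.3,   0.1]), array([491.3,  12.1, 109.3]))
```

Now I carry it to free bench near (492,150) and press it flat slowly.

Emit:
arm_command(steps=[-0.0273,-0.0042,0,0,-0.0273,-0.0042,0,0,-0.0273,-0.0042,0,0,-0.0273,-0.0042,0,0,-0.0273,-0.0042,0,0,0,0,0.04,0,0,0,0.04,0,0,0,0.03,0,0,0,0.015,0,0,0,0.005,0,0,0,0,0,0,0,0,0])

```text
clock: 42.1
position: [493.9, 150.9, -19.0]
ee_rot: [0.757, -0.654, 0.0, -0.001]
contact_force: [0.7, 0.1, -0.7]
gripper_width: 53.8
grasp_force: 63.0
```

Emit:
arm_command(steps=[0,0,0.003,0,0,0,0.003,0,0,0,0,0])

```text
clock: 42.48
position: [493.8, 150.4, -24.5]
ee_rot: [0.757, -0.653, 0.001, -0.001]
contact_force: [-2.1, -2.9, 9.4]
gripper_width: 53.4
grasp_force: 64.2
```

Emit:
arm_command(steps=[0,0,0.002,0,0,0,0.001,0,0,0,0,0])

```text
clock: 42.85
position: [494.0, 150.0, -25.4]
ee_rot: [0.757, -0.653, 0.001, -0.001]
contact_force: [-5.3, -4.6, 24.9]
gripper_width: 53.6
grasp_force: 65.6
```

Emit:
arm_command(steps=[0,0,0.001,0,0,0,0,0])

```text
clock: 43.1
position: [494.1, 149.8, -25.7]
ee_rot: [0.758, -0.653, 0.001, -0.001]
contact_force: [-6.1, -5.0, 29.7]
gripper_width: 53.4
grasp_force: 66.1
```

Emit:
arm_command(steps=[0,0,0.001,0,0,0,0,0])

```text
clock: 43.35
position: [494.2, 149.7, -26.0]
ee_rot: [0.758, -0.653, 0.001, -0.0]
contact_force: [-7.2, -7.9, 35.2]
gripper_width: 53.5
grasp_force: 66.6
```

Emit:
arm_command(steps=[0,0,0.001,0,0,0,0,0])

```text
clock: 43.6
position: [494.2, 149.5, -26.2]
ee_rot: [0.758, -0.653, 0.001, -0.0]
contact_force: [-8.3, -7.8, 40.8]
gripper_width: 53.6
grasp_force: 67.1
```

Emit:
arm_command(steps=[0,0,-0.004,0,0,0,0,0])

```text
clock: 43.85
position: [494.0, 150.2, -25.0]
ee_rot: [0.757, -0.653, 0.001, -0.001]
contact_force: [-4.0, -4.7, 18.4]
gripper_width: 53.6
grasp_force: 64.8
```

Emit:
arm_command(steps=[0,0,0,0,0,0,0,0,0,0,0,0], grip=0.0535)

```text
clock: 44.22
position: [494.0, 150.2, -25.1]
ee_rot: [0.757, -0.653, 0.001, -0.001]
contact_force: [-3.4, -3.5, 19.2]
gripper_width: 53.8
grasp_force: 58.9
```

Emit:
arm_command(steps=[0,0,0,0,0,0,0,0,0,0,0,0], grip=0.0545)

```text
clock: 44.6
position: [494.0, 150.1, -25.4]
ee_rot: [0.757, -0.653, 0.001, -0.001]
contact_force: [-2.3, -3.7, 16.6]
gripper_width: 54.9
grasp_force: 32.2
```

Grip force falls smoothly with the commanded width, so I'll loosen a little and press on.

Emit:
arm_command(steps=[0,0,0,0,0,0,0.001,0,0,0,0.001,0,0,0,0.001,0,0,0,0,0], grip=0.0551)

```text
clock: 45.22
position: [494.1, 149.2, -29.0]
ee_rot: [0.757, -0.653, 0.001, -0.0]
contact_force: [0.4, -8.1, 13.2]
gripper_width: 55.6
grasp_force: 18.2
```

Emit:
arm_command(steps=[0,0,0.001,0,0,0,0.001,0,0,0,0.001,0,0,0,0,0])

```text
clock: 45.72
position: [494.2, 149.9, -32.5]
ee_rot: [0.757, -0.653, 0.001, -0.001]
contact_force: [0.8, -4.6, 7.8]
gripper_width: 55.1
grasp_force: 18.5
```

Emit:
arm_command(steps=[0,0,0.001,0,0,0,0.001,0,0,0,0.001,0,0,0,0.001,0,0,0,0,0])

```text
clock: 46.35
position: [493.9, 150.0, -36.9]
ee_rot: [0.757, -0.654, 0.001, -0.0]
contact_force: [1.2, -3.4, 6.5]
gripper_width: 55.2
grasp_force: 18.7
```

Emit:
arm_command(steps=[0,0,0.001,0,0,0,0.001,0,0,0,0.001,0,0,0,0,0])

```text
clock: 46.85
position: [493.7, 150.2, -40.2]
ee_rot: [0.757, -0.654, 0.0, -0.0]
contact_force: [0.9, -3.1, 5.0]
gripper_width: 54.9
grasp_force: 18.9
```

```bash
python3 - <<'E'
from h import *
s=read_state();p=s["position"];print(p.round(1),s["contact_force"].round(1),s["gripper_width"])
blobs("wrist",[p[0],p[1],18],110,18,"pics/w14.png")
E
```

```text
[493.7 150.2 -40.2] [ 0.9 -3.1  5. ] 54.93195017993455
wrist yellow 5176 box 258 376 241 319 mid (np.float64(317.0), np.float64(280.0)) w [494.5 147.7  18. ] mean w [494.9 145.7  18. ]
wrist blue 4875 box 243 392 220 347 mid (np.float64(317.5), np.float64(283.5)) w [494.1 149.2  18. ] mean w [494.9 144.4  18. ]
```

Emit:
arm_command(steps=[0,0,0,0,0,0,0,0,0,0,-0.002,0,0,0,0,0], grip=0.066)

```text
clock: 47.4
position: [493.1, 150.6, -38.9]
ee_rot: [0.757, -0.654, 0.0, -0.0]
contact_force: [0.2, -0.8, -0.1]
gripper_width: 66.1
grasp_force: 0.0
```

```bash
python3 - <<'E'
from h import *
s=read_state();p=s["position"];print(p.round(1),s["contact_force"].round(1),s["gripper_width"])
blobs("wrist",[p[0],p[1],18],110,18,"pics/w15.png")
print(np.ptp(np.array([w2p("wrist",[494+28*np.cos(t),149+28*np.sin(t),18]) for t in np.linspace(0,6.28,60)]),axis=0), shift(494,149))
E
```

```text
[493.1 150.6 -38.9] [ 0.2 -0.8 -0.1] 66.06549305516002
wrist yellow 6127 box 256 374 226 309 mid (np.float64(315.0), np.float64(267.5)) w [495.4 143.6  18. ] mean w [495.7 141.8  18. ]
wrist blue 4560 box 243 388 208 342 mid (np.float64(315.5), np.float64(275.0)) w [494.8 146.7  18. ] mean w [495.3 143.1  18. ]
[145.9 131.2] (array([ 1.7, -0.7, -0. ]), array([493.1, 150.6, -39. ]))
```

Dish A lies flat and inverted. I regrip it centred and carry it to the box at (500,-221).

Emit:
arm_command(steps=[0.0065,-0.001,0.002,0,0,0,0,0])

```text
clock: 47.7
position: [494.9, 143.5, -41.3]
ee_rot: [0.757, -0.654, -0.0, 0.0]
contact_force: [-0.2, -0.5, 1.3]
gripper_width: 66.2
grasp_force: 0.0
```

Emit:
arm_command(steps=[0,0,0,0,0,0,0,0,0,0,0,0,0,0,0,0,0,0,-0.02,0,0,0,-0.05,0,0,0,-0.05,0,0,0,0,0], grip=0.045)

```text
clock: 48.7
position: [497.8, 145.9, 82.9]
ee_rot: [0.757, -0.653, 0.002, -0.005]
contact_force: [-0.4, -0.1, -0.9]
gripper_width: 53.6
grasp_force: 63.3
```

Emit:
arm_command(steps=[0.0517,0.0069,0,0,0.0517,0.0069,0,0,0.0517,0.0069,0,0,0.0517,0.0069,0,0,0.0517,0.0069,0,0,0.0517,0.0069,0,0,0.0517,0.0069,0,0,0,0,0,0,0,0,0,0])

```text
clock: 49.82
position: [499.0, -220.7, 77.7]
ee_rot: [0.756, -0.654, -0.001, 0.0]
contact_force: [0.3, 1.1, 0.1]
gripper_width: 53.5
grasp_force: 63.4
```

```bash
python3 - <<'E'
from h import *
s=read_state();p=s["position"];print(p.round(1),s["contact_force"].round(1),s["gripper_width"],s["joints"].round(2))
print(shift(500,-221))
blobs("wrist",[p[0],p[1],p[2]+59],110,p[2]+59,"pics/w16.png")
E
```

```text
[ 499.  -220.7   77.7] [0.3 1.1 0.1] 53.458786423703565 [-0.12  0.37 -0.34 -0.   -0.86  0.27]
(array([ 0.4, -1. , -0. ]), array([ 499. , -220.7,   77.7]))
wrist yellow 4566 box 263 370 245 332 mid (np.float64(316.5), np.float64(288.5)) w [ 500.  -219.3  136.7] mean w [ 500.5 -222.   136.7]
wrist blue 4582 box 247 388 227 359 mid (np.float64(317.5), np.float64(293.0)) w [ 499.3 -217.5  136.7] mean w [ 500.  -221.3  136.7]
```

Emit:
arm_command(steps=[0,0,0.04,0,0,0,0.04,0,0,0,0.02,0,0,0,0.009,0,0,0,0,0,0,0,0,0])

```text
clock: 50.62
position: [500.9, -220.7, -29.0]
ee_rot: [0.757, -0.653, 0.001, -0.001]
contact_force: [-0.3, -0.4, -0.1]
gripper_width: 54.0
grasp_force: 63.1
```

Emit:
arm_command(steps=[0,0,0.002,0,0,0,0.001,0,0,0,0,0])

```text
clock: 51.0
position: [499.9, -221.0, -32.8]
ee_rot: [0.757, -0.654, 0.0, -0.0]
contact_force: [0.0, 0.9, -0.5]
gripper_width: 53.6
grasp_force: 63.0
```

Emit:
arm_command(steps=[0,0,0.001,0,0,0,0.001,0,0,0,0,0])

```text
clock: 51.38
position: [499.8, -221.0, -35.1]
ee_rot: [0.757, -0.654, -0.0, 0.0]
contact_force: [0.7, 0.4, -0.9]
gripper_width: 53.7
grasp_force: 63.1
```

Emit:
arm_command(steps=[0,0,0.001,0,0,0,0.001,0,0,0,0,0])

```text
clock: 51.75
position: [499.9, -221.0, -36.5]
ee_rot: [0.757, -0.654, 0.0, 0.0]
contact_force: [-1.7, 0.8, 3.8]
gripper_width: 53.9
grasp_force: 63.7
```

Emit:
arm_command(steps=[0,0,0,0,0,0,0,0,0,0,0,0,0,0,-0.02,0,0,0,-0.05,0,0,0,-0.05,0,0,0,0,0,0,0,0,0], grip=0.068)

```text
clock: 52.75
position: [499.2, -220.7, 82.6]
ee_rot: [0.757, -0.654, -0.0, -0.0]
contact_force: [-0.4, 0.3, -1.3]
gripper_width: 68.2
grasp_force: 0.0
```

```bash
python3 - <<'E'
from h import *
s=read_state();p=s["position"];print(p.round(1),shift(517,327))
blobs("wrist",[500,-221,22],80,22,"pics/w17.png")
E
```

```text
[ 499.2 -220.7   82.6] (array([-5.393e+02, -9.700e+01,  3.000e-01]), array([ 499.2, -220.7,   82.6]))
wrist yellow 2970 box 284 347 175 233 mid (np.float64(315.5), np.float64(204.0)) w [ 499.9 -217.3   22. ] mean w [ 499.7 -217.1   22. ]
wrist blue 1393 box 277 355 166 242 mid (np.float64(316.0), np.float64(204.0)) w [ 499.6 -217.3   22. ] mean w [ 499.8 -219.3   22. ]
```

Dish A is in the box at (500,-217). Now dish B.

Emit:
arm_command(steps=[0,0,-0.04,0,-0.0539,-0.0097,0,0,-0.0539,-0.0097,0,0,-0.0539,-0.0097,0,0,-0.0539,-0.0097,0,0,-0.0539,-0.0097,0,0,-0.0539,-0.0097,0,0,-0.0539,-0.0097,0,0,-0.0539,-0.0097,0,0,-0.0539,-0.0097,0,0,-0.0539,-0.0097,0,0,0,0,0,0,0,0,0,0], grip=0.072)

```text
clock: 54.42
position: [516.5, 325.5, 121.1]
ee_rot: [0.757, -0.654, -0.0, 0.002]
contact_force: [-0.6, 0.0, -0.1]
gripper_width: 72.2
grasp_force: 0.0
```

```bash
python3 - <<'E'
from h import *
s=read_state();p=s["position"];print(p.round(1))
im=get_image("wrist");cv2.imwrite("pics/w18.png",im[:,:,::-1])
u,v=map(int,w2p("wrist",[517,327,18]));print(u,v)
h=65;g=cv2.cvtColor(im,cv2.COLOR_RGB2GRAY)[v-h:v+h,u-h:u+h]
c=cv2.HoughCircles(cv2.medianBlur(g,3),cv2.HOUGH_GRADIENT,1,20,param1=80,param2=18,minRadius=22,maxRadius=45)
for x,y,r in c[0][:4]: print(x+u-h,y+v-h,r,p2w("wrist",x+u-h,y+v-h,18))
b=(im[:,:,2].astype(int)-im[:,:,0]>25)[v-h:v+h,u-h:u+h].astype(np.uint8)
n,l,st,ce=cv2.connectedComponentsWithStats(b)
for i in range(1,n):
    if st[i,4]>30:print(st[i]+[u-h,v-h,0,0,0])
print(p2w("wrist",250,0,0),p2w("wrist",400,380,0))
E
```

```text
[516.5 325.5 121.1]
316 187
312.5 188.5 31.6 [520.4 328.6  18. ]
[281 154  65  65 715]
[587.5 194.5   0. ] [402.6 520.7   0. ]
```

Emit:
arm_command(steps=[-0.0026,-0.003,0,0,0,0,0.045,0,0,0,0.045,0,0,0,0.045,0,0,0,0.014,0,0,0,0,0,0,0,0,0])

```text
clock: 55.35
position: [521.4, 330.4, -23.9]
ee_rot: [0.757, -0.654, 0.0, -0.002]
contact_force: [0.0, -0.6, 1.4]
gripper_width: 72.3
grasp_force: 0.0
```

```bash
python3 - <<'E'
from h import *
s=read_state();p=s["position"];print(p.round(1),s["contact_force"].round(1))
im=get_image("wrist");cv2.imwrite("pics/w19.png",im[:,:,::-1])
u,v=map(int,w2p("wrist",[519,328,18]));print(u,v)
h=85;x0,y0=u-h,v-h;g=cv2.cvtColor(im,cv2.COLOR_RGB2GRAY)[y0:v+h,x0:u+h]
c=cv2.HoughCircles(cv2.medianBlur(g,5),cv2.HOUGH_GRADIENT,1,20,param1=60,param2=15,minRadius=45,maxRadius=80)
for x,y,r in (c[0][:4] if c is not None else []): print(x+x0,y+y0,r,p2w("wrist",x+x0,y+y0,18),shift(*p2w("wrist",x+x0,y+y0,18)[:2])[0])
b=(im[:,:,2].astype(int)-im[:,:,0]>25)[y0:v+h,x0:u+h].astype(np.uint8)
ys,xs=np.nonzero(b);print(xs.min()+x0,xs.max()+x0,ys.min()+y0,ys.max()+y0)
q=np.array([w2p("wrist",[519+28*np.cos(t),328+28*np.sin(t),5]) for t in np.linspace(0,6.28,60)]);print(q.min(0),q.max(0))
E
```

```text
[521.4 330.4 -23.9] [ 0.  -0.6  1.4]
324 262
326.5 262.5 63.3 [518.  328.1  18. ] [ 1.9  3.7 -0. ]
322.5 283.5 78.3 [518.2 338.2  18. ] [-8.1  2.   0. ]
305.5 270.5 48.3 [526.3 333.1  18. ] [-1.8 -5.3  0. ]
313.5 246.5 48.5 [524.6 321.6  18. ] [ 9.3 -1.9 -0. ]
262 383 195 308
[262.9 190.4] [384.9 302.9]
```

Emit:
arm_command(steps=[0,0.002,0.006,0,0,0,0.006,0,0,0,0.005,0,0,0,0,0,0,0,0,0])

```text
clock: 56.02
position: [518.1, 329.2, -43.0]
ee_rot: [0.757, -0.654, 0.0, 0.0]
contact_force: [-0.2, -0.3, 0.6]
gripper_width: 72.2
grasp_force: 0.0
```

Emit:
arm_command(steps=[0,0,0,0,0,0,0,0,0,0,0,0,0,0,0,0,0,0,0,0], grip=0.045)

```text
clock: 56.65
position: [518.9, 329.8, -41.7]
ee_rot: [0.757, -0.653, 0.0, -0.001]
contact_force: [-0.6, -0.1, 5.9]
gripper_width: 53.7
grasp_force: 66.1
```

Emit:
arm_command(steps=[0,0,-0.02,0,0,0,-0.04,0,0,0,-0.04,0,0,0,0,0,0,0,0,0])

```text
clock: 57.28
position: [517.4, 328.7, 56.4]
ee_rot: [0.757, -0.654, -0.0, 0.001]
contact_force: [0.2, -1.0, -1.4]
gripper_width: 53.7
grasp_force: 63.4
```

```bash
python3 - <<'E'
from h import *
print(shift(488.4-.144*18,29+.99*18),read_state()["gripper_width"])
E
```

```text
(array([2.743e+02, 7.210e+01, 1.000e-01]), array([517.4, 328.7,  56.4])) 53.67360131484866
```

Emit:
arm_command(steps=[0.0457,0.012,0,0,0.0457,0.012,0,0,0.0457,0.012,0,0,0.0457,0.012,0,0,0.0457,0.012,0,0,0.0457,0.012,0,0,0,0,0.013,0,0,0,0.013,0,0,0,0.011,0,0,0,0,0,0,0,0,0])

```text
clock: 58.65
position: [487.0, 48.0, 20.0]
ee_rot: [0.757, -0.653, 0.0, -0.0]
contact_force: [-0.0, 0.1, 0.5]
gripper_width: 53.6
grasp_force: 63.4
```

Emit:
arm_command(steps=[0,0,0.003,0,0,0,0,0,0,0,0,0])

```text
clock: 59.02
position: [486.8, 47.4, 17.2]
ee_rot: [0.757, -0.654, 0.0, -0.0]
contact_force: [-0.5, 0.1, -0.4]
gripper_width: 53.7
grasp_force: 63.4
```

Emit:
arm_command(steps=[0,0,0.002,0,0,0,0,0,0,0,0,0])

```text
clock: 59.4
position: [487.0, 47.4, 15.4]
ee_rot: [0.757, -0.654, 0.0, -0.0]
contact_force: [-0.8, -0.4, 4.6]
gripper_width: 53.4
grasp_force: 63.8
```

Emit:
arm_command(steps=[0,0,0,0,0,0,0,0,0,0,0,0,0,0,0,0], grip=0.066)

```text
clock: 59.9
position: [486.6, 47.4, 14.9]
ee_rot: [0.757, -0.654, -0.0, 0.0]
contact_force: [-0.4, -0.7, -0.4]
gripper_width: 66.0
grasp_force: 0.0
```

Emit:
arm_command(steps=[0,0,-0.03,0,0,0,-0.05,0,0,0,-0.04,0,0,0,0,0,0,0,0,0])

```text
clock: 60.52
position: [486.0, 47.3, 134.4]
ee_rot: [0.757, -0.654, -0.0, 0.0]
contact_force: [-0.1, -0.0, 0.2]
gripper_width: 65.9
grasp_force: 0.0
```

```bash
python3 - <<'E'
from h import *
for n,f in(("side","s11"),("scene","sc11")):
    im=get_image(n)[:,:,::-1];r=cv2.imread(f"pics/{f}.png")
    u,v=map(int,w2p(n,[488,40,60]));h=20
    a,b=[i[v-h:v+h,u-h:u+h].astype(int) for i in(im,r)]
    for x in(a,b):
        ys,xs=np.nonzero(x[:,:,0]-x[:,:,2]>25);print(n,len(xs),xs.min()+u-h,xs.max()+u-h,ys.min()+v-h,ys.max()+v-h)
    print("diff",np.abs(a-b).max(2).mean())
print(shift(488.4-.144*23,29+.99*23))
E
```

```text
side 43 295 318 211 231
side 34 295 318 212 231
diff 2.9075
scene 45 306 323 203 211
scene 40 307 323 203 211
diff 1.983125
(array([-4.8, -0.1, -0. ]), array([485.7,  47. , 133.7]))
```

The pose is the same as dish A's was, so I repeat the tipping sequence.

Emit:
arm_command(steps=[-0.005,0,0,0,0,0,0,-0.157,0,0,0,-0.157,0,0,0,-0.157,0,0,0,-0.157,0,0,0,-0.157,0,0,0,-0.157,0,0,0,-0.157,0,0,0,-0.157,0,0,0,-0.157,0,0,0,-0.157,0,0,0.04,0,0,0,0.04,0,0,0,0,0,0,0,0,0], grip=0.064)

```text
clock: 62.5
position: [487.0, 52.7, 55.9]
ee_rot: [0.997, 0.073, 0.001, 0.0]
contact_force: [-0.0, 0.7, 0.8]
gripper_width: 64.1
grasp_force: 0.0
```

Emit:
arm_command(steps=[0,0,0.017,0,0,0,0.015,0,0,0,0,0,0,0,0,0])

```text
clock: 63.0
position: [487.2, 52.8, 24.5]
ee_rot: [0.997, 0.073, 0.001, -0.0]
contact_force: [-0.4, -0.8, 0.1]
gripper_width: 63.7
grasp_force: 0.0
```

```bash
python3 - <<'E'
from h import *
print(shift(488.4-.144*23,29+.99*23),R.from_quat(read_state()["ee_rot"]).as_matrix()[:,0].round(3))
E
```

```text
(array([-2.3,  0.7, -0. ]), array([487.2,  52.8,  24.5])) [0.989 0.145 0.003]
```

Emit:
arm_command(steps=[-0.002,0.0005,0.001,0,0,0,0,0,0,0,0,0,0,0,0,0], grip=0.044)

```text
clock: 63.5
position: [484.2, 51.6, 22.1]
ee_rot: [0.997, 0.073, 0.0, -0.0]
contact_force: [-0.2, 0.0, 0.0]
gripper_width: 44.1
grasp_force: 0.0
```

Emit:
arm_command(steps=[0,0.003,0,0,0,0.003,0,0,0,0.003,0,0,0,0.002,0,0,0,0,0,0,0,0,0,0], grip=0.036)

```text
clock: 64.25
position: [485.4, 40.5, 21.8]
ee_rot: [0.997, 0.072, -0.0, 0.0]
contact_force: [0.6, 0.4, -0.2]
gripper_width: 35.9
grasp_force: 0.4
```

Emit:
arm_command(steps=[0,0.002,0,0,0,0.002,0,0,0,0.002,0,0,0,0,0,0,0,0,0,0], grip=0.032)

```text
clock: 64.88
position: [486.1, 34.4, 21.6]
ee_rot: [0.997, 0.072, -0.001, 0.0]
contact_force: [0.2, 0.2, -0.3]
gripper_width: 31.9
grasp_force: 0.1
```

Emit:
arm_command(steps=[0,0.002,0,0,0,0.002,0,0,0,0.002,0,0,0,0,0,0,0,0,0,0], grip=0.029)

```text
clock: 65.5
position: [487.3, 28.7, 22.0]
ee_rot: [0.997, 0.073, -0.0, 0.0]
contact_force: [-0.3, -0.2, 0.7]
gripper_width: 29.1
grasp_force: 0.0
```

Emit:
arm_command(steps=[0,0.002,0,0,0,0.002,0,0,0,0,0,0,0,0,0,0], grip=0.025)

```text
clock: 66.0
position: [488.0, 24.8, 22.0]
ee_rot: [0.997, 0.072, -0.0, 0.0]
contact_force: [-0.1, 0.2, 0.2]
gripper_width: 25.1
grasp_force: 0.0
```

Emit:
arm_command(steps=[0,-0.003,0,0,0,0,0,0,0,0,0,0,0,0,0,0], grip=0.0195)

```text
clock: 66.5
position: [487.5, 27.8, 22.0]
ee_rot: [0.997, 0.073, -0.0, 0.0]
contact_force: [-0.2, 0.8, -0.2]
gripper_width: 19.7
grasp_force: 0.0
```

Emit:
arm_command(steps=[0,0,0,0,0,0,0,0,0,0,0,0], grip=0.012)

```text
clock: 66.88
position: [487.6, 27.8, 22.1]
ee_rot: [0.997, 0.073, 0.0, 0.0]
contact_force: [-1.1, -0.7, 1.6]
gripper_width: 17.7
grasp_force: 61.7
```

Upright again (17.7 mm). Now down onto the -y tongue.

Emit:
arm_command(steps=[0,0,0,0,0,0.001,0,0,0,0.002,0,0,0,0.002,0,0,0,0.002,0,0,0,0,0,0], grip=0.023)

```text
clock: 67.62
position: [489.0, 21.8, 22.4]
ee_rot: [0.997, 0.072, 0.001, -0.001]
contact_force: [-2.0, 5.9, 2.2]
gripper_width: 23.4
grasp_force: 4.6
```

Emit:
arm_command(steps=[0,0.001,0,0,0,0.002,0,0,0,0.002,0,0,0,0,0,0], grip=0.032)

```text
clock: 68.12
position: [489.3, 16.1, 22.0]
ee_rot: [0.997, 0.072, 0.0, -0.0]
contact_force: [-0.1, 3.5, 0.1]
gripper_width: 32.4
grasp_force: 3.1
```

Emit:
arm_command(steps=[0,0.002,0,0,0,0.003,0,0,0,0.003,0,0,0,0.003,0,0,0,0,0,0], grip=0.044)

```text
clock: 68.75
position: [490.9, 4.8, 22.0]
ee_rot: [0.997, 0.072, -0.0, 0.0]
contact_force: [-0.7, -0.6, -0.1]
gripper_width: 43.8
grasp_force: 0.0
```

Emit:
arm_command(steps=[0,0.002,0,0,0,0.002,0,0,0,0,0,0,0,0,0,0], grip=0.054)

```text
clock: 69.25
position: [491.5, 1.1, 22.0]
ee_rot: [0.997, 0.073, 0.0, -0.0]
contact_force: [1.3, 1.0, 0.4]
gripper_width: 54.1
grasp_force: 0.0
```

Emit:
arm_command(steps=[0,0,-0.03,0,0,0,-0.04,0,0,0,-0.04,0,0,0,0,0.157,0,0,0,0.157,0,0,0,0.157,0,0,0,0.157,0,0,0,0.157,0,0,0,0.157,0,0,0,0.157,0,0,0,0.157,0,0,0,0.157,0,0,0,0.157,0,0,0,0,0,0,0,0], grip=0.072)

```text
clock: 71.12
position: [491.4, 1.1, 132.0]
ee_rot: [0.758, -0.653, -0.0, 0.0]
contact_force: [0.3, 0.2, 0.1]
gripper_width: 71.6
grasp_force: 0.0
```

```bash
python3 - <<'E'
from h import *
s=read_state();print(s["position"].round(1))
blobs("wrist",[490,13,65],90,66,"pics/w22.png")
print(shift(492,12.5))
E
```

```text
[491.4   1.1 132. ]
wrist yellow 1214 box 283 344 206 233 mid (np.float64(313.5), np.float64(219.5)) w [492.1  18.2  66. ] mean w [493.1  17.9  66. ]
wrist blue 1115 box 275 351 194 239 mid (np.float64(313.0), np.float64(216.5)) w [492.8  16.   66. ] mean w [493.6  11.1  66. ]
(array([-11.2,  -2.3,   0. ]), array([491.4,   1.1, 132. ]))
```

Emit:
arm_command(steps=[-0.011,-0.003,0,0,0,0,0.04,0,0,0,0.04,0,0,0,0.03,0,0,0,0.012,0,0,0,0,0,0,0,0,0])

```text
clock: 72.05
position: [494.0, 12.9, 11.2]
ee_rot: [0.757, -0.653, 0.001, -0.001]
contact_force: [0.1, 0.4, 0.7]
gripper_width: 71.9
grasp_force: 0.0
```

Emit:
arm_command(steps=[0,0,0,0,0,0,0,0,0,0,0,0,0,0,0,0,0,0,0,0], grip=0.045)

```text
clock: 72.68
position: [493.9, 12.8, 11.7]
ee_rot: [0.757, -0.653, 0.001, -0.001]
contact_force: [-2.2, 1.5, 6.0]
gripper_width: 53.8
grasp_force: 61.8
```

Emit:
arm_command(steps=[0,0,-0.01,0,0,0,-0.02,0,0,0,-0.04,0,0,0,-0.03,0,-0.0273,-0.0042,0,0,-0.0273,-0.0042,0,0,-0.0273,-0.0042,0,0,-0.0273,-0.0042,0,0,-0.0273,-0.0042,0,0,0,0,0,0,0,0,0.04,0,0,0,0.04,0,0,0,0.03,0,0,0,0.015,0,0,0,0.005,0,0,0,0,0,0,0,0,0])

```text
clock: 74.8
position: [494.5, 151.0, -18.9]
ee_rot: [0.757, -0.654, 0.0, -0.001]
contact_force: [0.3, 0.6, -1.4]
gripper_width: 53.5
grasp_force: 63.0
```

Emit:
arm_command(steps=[0,0,0.003,0,0,0,0.002,0,0,0,0,0])

```text
clock: 75.18
position: [494.3, 150.7, -24.2]
ee_rot: [0.757, -0.653, 0.0, -0.0]
contact_force: [-0.5, 0.2, 5.2]
gripper_width: 53.6
grasp_force: 63.7
```

Emit:
arm_command(steps=[0,0,0,0,0,0,0,0,0,0,0,0], grip=0.0545)

```text
clock: 75.55
position: [494.4, 150.5, -24.4]
ee_rot: [0.757, -0.654, 0.0, -0.0]
contact_force: [2.1, -2.0, 6.2]
gripper_width: 54.5
grasp_force: 31.4
```

Emit:
arm_command(steps=[0,0,0,0,0,0,0.001,0,0,0,0.001,0,0,0,0.001,0,0,0,0.001,0,0,0,0.001,0,0,0,0,0], grip=0.0551)

```text
clock: 76.42
position: [494.6, 149.3, -28.3]
ee_rot: [0.757, -0.653, 0.001, 0.0]
contact_force: [2.1, -8.2, 14.5]
gripper_width: 55.0
grasp_force: 18.3
```

Emit:
arm_command(steps=[0,0,0.001,0,0,0,0.001,0,0,0,0.001,0,0,0,0.001,0,0,0,0.001,0,0,0,0,0])

```text
clock: 77.18
position: [494.1, 150.0, -34.5]
ee_rot: [0.757, -0.654, 0.0, 0.0]
contact_force: [1.2, -5.0, 7.6]
gripper_width: 55.2
grasp_force: 18.8
```

Emit:
arm_command(steps=[0,0,0.001,0,0,0,0.001,0,0,0,0.001,0,0,0,0.001,0,0,0,0.001,0,0,0,0.001,0,0,0,0,0])

```text
clock: 78.05
position: [493.6, 150.2, -41.0]
ee_rot: [0.757, -0.654, -0.0, 0.0]
contact_force: [1.1, -2.3, 5.2]
gripper_width: 55.0
grasp_force: 19.1
```

Emit:
arm_command(steps=[0,0,0,0,0,0,0,0,0,0,-0.002,0,0,0,0,0], grip=0.066)

```text
clock: 78.55
position: [493.8, 150.7, -38.9]
ee_rot: [0.757, -0.654, 0.0, -0.0]
contact_force: [0.5, -0.0, 0.4]
gripper_width: 66.0
grasp_force: 0.0
```

```bash
python3 - <<'E'
from h import *
s=read_state();p=s["position"];print(p.round(1),s["gripper_width"])
blobs("wrist",[p[0],p[1],18],110,18,"pics/w25.png")
E
```

```text
[493.8 150.7 -38.9] 66.01921184142347
wrist yellow 6373 box 260 378 224 300 mid (np.float64(319.0), np.float64(262.0)) w [494.9 141.3  18. ] mean w [495.  141.2  18. ]
wrist blue 4566 box 246 392 206 340 mid (np.float64(319.0), np.float64(273.0)) w [494.2 145.8  18. ] mean w [494.7 142.6  18. ]
```

Emit:
arm_command(steps=[0.005,-0.001,0.002,0,0,0,0,0])

```text
clock: 78.85
position: [495.3, 145.2, -41.2]
ee_rot: [0.757, -0.654, -0.0, 0.0]
contact_force: [-0.2, 0.3, -0.1]
gripper_width: 65.8
grasp_force: 0.0
```

Emit:
arm_command(steps=[0,0,0,0,0,0,0,0,0,0,0,0,0,0,0,0,0,0,-0.02,0,0,0,-0.05,0,0,0,-0.05,0,0,0,0,0], grip=0.045)

```text
clock: 79.85
position: [498.3, 147.5, 83.0]
ee_rot: [0.757, -0.653, 0.002, -0.005]
contact_force: [-0.6, -0.9, -0.6]
gripper_width: 53.8
grasp_force: 63.1
```

Emit:
arm_command(steps=[0.0514,0.0069,0,0,0.0514,0.0069,0,0,0.0514,0.0069,0,0,0.0514,0.0069,0,0,0.0514,0.0069,0,0,0.0514,0.0069,0,0,0.0514,0.0069,0,0,0,0,0,0,0,0,0,0])

```text
clock: 80.97
position: [499.1, -217.1, 77.7]
ee_rot: [0.756, -0.654, -0.001, 0.0]
contact_force: [-0.7, 0.2, -0.1]
gripper_width: 53.8
grasp_force: 63.2
```

```bash
python3 - <<'E'
from h import *
s=read_state();p=s["position"];print(p.round(1),s["contact_force"].round(1),s["gripper_width"],s["joints"].round(2))
print(shift(499.8,-218.5))
blobs("wrist",[p[0],p[1],p[2]+59],110,p[2]+59,"pics/w26.png")
blobs("scene",[500,-219,20],25,22)
E
```

```text
[ 499.1 -217.1   77.7] [-0.7  0.2 -0.1] 53.76314926588395 [-0.11  0.36 -0.35 -0.   -0.86  0.26]
(array([ 1.5, -0.5, -0. ]), array([ 499.1, -217.1,   77.7]))
wrist yellow 7163 box 261 373 175 315 mid (np.float64(317.0), np.float64(245.0)) w [ 502.5 -233.5  136.7] mean w [ 502.3 -230.2  136.7]
wrist blue 5329 box 246 388 175 354 mid (np.float64(317.0), np.float64(264.5)) w [ 501.4 -225.7  136.7] mean w [ 501.2 -224.2  136.7]
scene yellow 87 box 356 369 138 167 mid (np.float64(362.5), np.float64(152.5)) w [ 527.4 -263.    22. ] mean w [ 518.5 -252.    22. ]
scene blue 69 box 353 369 138 170 mid (np.float64(361.0), np.float64(154.0)) w [ 527.2 -253.7   22. ] mean w [ 517.  -240.5   22. ]
```

Emit:
arm_command(steps=[0.002,-0.0005,0,0,0,0,0.04,0,0,0,0.03,0,0,0,0.015,0,0,0,0.004,0,0,0,0,0,0,0,0,0])

```text
clock: 81.95
position: [501.8, -219.3, -8.9]
ee_rot: [0.757, -0.654, 0.001, -0.001]
contact_force: [0.5, -0.3, 0.0]
gripper_width: 53.2
grasp_force: 63.1
```

Emit:
arm_command(steps=[0,0,0.003,0,0,0,0,0,0,0,0,0])

```text
clock: 82.32
position: [500.8, -219.2, -12.9]
ee_rot: [0.757, -0.654, 0.0, -0.0]
contact_force: [0.1, 0.0, -1.7]
gripper_width: 53.5
grasp_force: 63.2
```

Emit:
arm_command(steps=[0,0,0.002,0,0,0,0,0,0,0,0,0])

```text
clock: 82.7
position: [500.8, -219.2, -15.1]
ee_rot: [0.757, -0.654, -0.0, 0.0]
contact_force: [-0.8, 0.2, -0.2]
gripper_width: 53.9
grasp_force: 63.2
```

Emit:
arm_command(steps=[0,0,0.001,0,0,0,0.001,0,0,0,0,0])

```text
clock: 83.08
position: [500.7, -219.2, -17.1]
ee_rot: [0.757, -0.654, -0.0, 0.0]
contact_force: [-0.1, 0.5, -1.0]
gripper_width: 53.8
grasp_force: 63.1
```

Emit:
arm_command(steps=[0,0,0.001,0,0,0,0,0])

```text
clock: 83.32
position: [500.7, -219.2, -18.1]
ee_rot: [0.757, -0.654, -0.0, 0.0]
contact_force: [0.1, 0.2, 0.8]
gripper_width: 53.7
grasp_force: 63.1
```

Emit:
arm_command(steps=[0,0,0.0008,0,0,0,0,0])

```text
clock: 83.58
position: [500.9, -219.2, -18.5]
ee_rot: [0.757, -0.654, 0.0, -0.0]
contact_force: [-1.4, 0.2, 2.3]
gripper_width: 53.5
grasp_force: 63.5
```

Emit:
arm_command(steps=[0,0,0,0,0,0,0,0,0,0,0,0,0,0,-0.02,0,0,0,-0.05,0,0,0,-0.05,0,0,0,0,0,0,0,0,0], grip=0.068)

```text
clock: 84.58
position: [500.1, -218.9, 100.7]
ee_rot: [0.757, -0.654, -0.0, -0.0]
contact_force: [-0.2, -0.2, 0.4]
gripper_width: 67.9
grasp_force: 0.0
```

```bash
python3 - <<'E'
from h import *
s=read_state();p=s["position"];print(p.round(1))
blobs("wrist",[500,-218,40],80,40,"pics/w27.png")
im=get_image("wrist")
u,v=map(int,w2p("wrist",[500,-218,40]));h=75;x0,y0=u-h,v-h;g=cv2.cvtColor(im,cv2.COLOR_RGB2GRAY)[y0:v+h,x0:u+h]
c=cv2.HoughCircles(cv2.medianBlur(g,3),cv2.HOUGH_GRADIENT,1,20,param1=80,param2=20,minRadius=30,maxRadius=55)
print(c)
q=np.array([w2p("wrist",[500+28*np.cos(t),-218+28*np.sin(t),40]) for t in np.linspace(0,6.28,60)]);print(q.min(0),q.max(0))
E
```

```text
[ 500.1 -218.9  100.7]
wrist yellow 3073 box 284 348 172 232 mid (np.float64(316.0), np.float64(202.0)) w [ 500.7 -217.    40. ] mean w [ 500.8 -216.9   40. ]
wrist blue 1592 box 277 355 160 239 mid (np.float64(316.0), np.float64(199.5)) w [ 500.9 -218.8   40. ] mean w [ 501.  -222.4   40. ]
[[[72.5 74.5 39.4]]]
[276.8 161.2] [357.1 238.2]
```

Both dishes are stacked: label centres at (500.7,-217.0) and (499.9,-217.3). Next I take the knob again to shut the box.

Emit:
arm_command(steps=[0,0,-0.06,0,0,0,-0.06,0,0,0,-0.06,0,0,0,-0.01,-0.157,0,0,0,-0.159,0,0,0,-0.159,0,0,0,-0.159,0,0,0,-0.159,0,0,0,-0.159,0,0,0,-0.159,0,0,0,-0.159,0,0,0,-0.159,0,0,0,0,0,0,0,0], grip=0.05)

```text
clock: 86.42
position: [500.7, -219.1, 290.3]
ee_rot: [1.0, 0.001, -0.001, -0.0]
contact_force: [0.1, -0.6, -0.1]
gripper_width: 50.2
grasp_force: 0.0
```

```bash
python3 - <<'E'
from h import *
s=read_state();print(s["position"].round(1),R.from_quat(s["ee_rot"]).as_matrix()[:,0].round(3),shift(646.5,-222.5))
# knob (black) in side view
im=get_image("side");u,v=map(int,w2p("side",[646,-222,205]));h=22
g=im[v-h:v+h,u-h:u+h].max(2);ys,xs=np.nonzero(g<35);print(u,v,len(xs),xs.mean()+u-h if len(xs) else 0,ys.mean()+v-h if len(xs) else 0)
E
```

```text
[ 500.7 -219.1  290.3] [ 1.     0.002 -0.002] (array([145.8,   3.6,  -0.3]), array([ 500.7, -219.1,  290.3]))
416 218 0 0 0
```

```bash
python3 - <<'E'
from h import *
for n in("side","scene"):
    im=get_image(n);u,v=map(int,w2p(n,[643,-222,207]));h=35
    g=im[v-h:v+h,u-h:u+h].max(2)
    print(n,u,v,g.min())
    k=(g<60).astype(np.uint8);m,l,st,ce=cv2.connectedComponentsWithStats(k)
    for i in range(1,m):
        if st[i,4]>8:print(st[i,4],(ce[i]+[u-h,v-h]).round(1))
    print(im[v-h:v+h:5,u-h:u+h:5].max(2))
E
```

```text
side 414 217 60
[[129 133 117 131 131 132 132 132 132 132 132 132 132 131]
 [124 120 144 132 132 132 133 132 132 132 132 132 132 132]
 [179 130 129 132 132 132 132 132 132 133 132 132 132 132]
 [133 117 141 137 132 132 132 132 132 132 132 132 132 132]
 [167 139 129 132 130 132 132 132 132 132 133 132 132 132]
 [116 115 111 133 126 132 133 133 132 132 132 132 132 132]
 [129 128 132 130 129 143 115  64  72 130 133 133 132 132]
 [132 133 132 115  90 107  87  73  81 126 133 133 132 133]
 [131 132 137 133 128 129 143  78  77 126 133 132 133 133]
 [ 89 132 116 121 134 133 130 106 108 131 131 131 131 131]
 [ 94 132 134 131 135 120 130 129 132 132 132 131 131 131]
 [131 120 101 115 135 128 128 173 133 132 131 131 131 130]
 [121 116 105 121 135 131 138 173 137 131 131 130 130 130]
 [125 126 127 128 131 120 135 175 176 131 131 130 130 130]]
scene 329 101 10
509 [351.7  78.7]
35 [328.5 101.5]
23 [354. 113.]
[[ 77  78  78  78  77  77  78  78  78  61  62  62  31  25]
 [ 79  78  78  79  79  78  78  78  80  57  61  62  38  21]
 [ 78  78  79  79  78  79  78  78  79  28  29  48  52  16]
 [ 78  79  79  78  79  77  79  79  68  25  26  29  26  14]
 [ 78  79  79  77  78  80  59 108 109 108  78  28  51  18]
 [ 78  79  79  79  79 106 109 108 107 109 107  62  82  29]
 [ 78  79  79  78 109 109 108 108 109 120  62  62  97 109]
 [ 78  79  82 109 108 109 108  27 110  62  63  60  69 108]
 [ 78 105 107 107 106 109 108  93  63  63  63  62  43 109]
 [108 107 106 107 107 106  65  62  61  62  62  62  51 109]
 [106 106 107 106 107 107  63  63  64  62  62  61  51 108]
 [107 106 106 108 108 107  67 111 111 112  67  61  59 108]
 [107 107 107 108 107 132 111 111 112 112 112 112  68 110]
 [106 107 107 106 139 149 111 111 111 111 112 108  96 118]]
```

Emit:
arm_command(steps=[0.0365,0.0009,0,0,0.0365,0.0009,0,0,0.0365,0.0009,0,0,0.0365,0.0009,0,0,0,0,0,0,0,0,0.04,0,0,0,0.04,0,0,0,0.03,0,0,0,0.022,0,0,0,0,0,0,0,0,0])

```text
clock: 87.95
position: [647.2, -222.5, 160.9]
ee_rot: [1.0, 0.002, 0.001, 0.0]
contact_force: [0.3, 0.9, 0.0]
gripper_width: 50.2
grasp_force: 0.0
```

Emit:
arm_command(steps=[0,0,0,0,0,0,0,0,0,0,0,0,0,0,0,0,0,0,0,0], grip=0.015)

```text
clock: 88.58
position: [648.1, -222.4, 161.0]
ee_rot: [1.0, 0.002, 0.002, 0.001]
contact_force: [1.6, 0.8, 4.8]
gripper_width: 25.2
grasp_force: 59.0
```

Emit:
arm_command(steps=[-0.0104,0,-0.0034,0,-0.0106,0,-0.0026,0,-0.0108,0,-0.0018,0,-0.0109,0,-0.001,0,-0.0109,0,-0.0002,0,-0.0109,0,0.0006,0,-0.0108,0,0.0014,0,-0.0107,0,0.0022,0,-0.0105,0,0.003,0,-0.0102,0,0.0038,0,0,0,0,0])

```text
clock: 89.95
position: [538.3, -222.9, 159.3]
ee_rot: [1.0, 0.002, -0.0, 0.0]
contact_force: [-3.1, 2.0, 11.1]
gripper_width: 25.0
grasp_force: 60.9
```

Emit:
arm_command(steps=[-0.0094,0,0.0043,0,-0.0091,0,0.0049,0,-0.0087,0,0.0056,0,-0.0083,0,0.0062,0,-0.0078,0,0.0068,0,-0.0073,0,0.0073,0,-0.0068,0,0.0078,0,-0.0062,0,0.0083,0,-0.0056,0,0.0087,0,-0.005,0,0.0091,0,0,0,0,0])

```text
clock: 91.32
position: [461.4, -223.1, 87.0]
ee_rot: [1.0, 0.002, -0.004, -0.0]
contact_force: [-5.8, -2.6, 2.8]
gripper_width: 25.2
grasp_force: 61.3
```

```bash
python3 - <<'E'
import numpy as np
P=lambda a:np.array([593-145.6*np.cos(a+.278),70.5+145.6*np.sin(a+.278)])
L=[P(a) for a in np.linspace(.19,0,5)];print([(b-a).round(1) for a,b in zip(L,L[1:])])
E
```

```text
[array([-3. , -6.2]), array([-2.7, -6.4]), array([-2.4, -6.5]), array([-2.1, -6.6])]
```

Emit:
arm_command(steps=[-0.003,0,0.0062,0,-0.0027,0,0.0064,0,-0.0024,0,0.0065,0,-0.0021,0,0.0066,0,0,0,0,0])

```text
clock: 91.95
position: [452.6, -223.2, 63.4]
ee_rot: [1.0, 0.002, -0.003, -0.0]
contact_force: [-6.0, -0.9, 11.5]
gripper_width: 25.0
grasp_force: 62.4
```

Emit:
arm_command(steps=[0,0,0.001,0,0,0,0.001,0,0,0,0,0])

```text
clock: 92.32
position: [452.7, -223.3, 63.2]
ee_rot: [1.0, 0.002, -0.003, 0.0]
contact_force: [-10.2, 1.6, 22.4]
gripper_width: 25.0
grasp_force: 63.6
```

Emit:
arm_command(steps=[0,0,-0.002,0,0,0,0,0,0,0,0,0,0,0,-0.03,0,0,0,-0.05,0,-0.02,0.02,0,0,0,0.02,0,0,0,0,0,0], grip=0.05)

```text
clock: 93.32
position: [435.6, -263.7, 142.0]
ee_rot: [1.0, 0.001, -0.0, -0.0]
contact_force: [0.7, 0.4, 0.1]
gripper_width: 49.9
grasp_force: 0.0
```

Emit:
arm_command(steps=[0,0,0,0,0,0,0,0,0,0,0,0,0,0,0,0,0,0,0.04,0,0,0,0.04,0,0,0,0.01,0,0,0,0,0,0,0,0,0], grip=0.0)

```text
clock: 94.45
position: [437.3, -263.5, 54.1]
ee_rot: [1.0, 0.002, 0.002, 0.001]
contact_force: [-0.6, 0.2, -0.2]
gripper_width: 0.1
grasp_force: 0.0
```

Emit:
arm_command(steps=[0,0,0.004,0,0,0,0.004,0,0,0,0,0,0,0,0,0])

```text
clock: 94.95
position: [435.9, -263.1, 44.5]
ee_rot: [1.0, 0.002, 0.0, 0.0]
contact_force: [0.9, 0.2, -0.2]
gripper_width: 0.1
grasp_force: 0.0
```

Emit:
arm_command(steps=[0,0,0.003,0,0,0,0,0,0,0,0,0])

```text
clock: 95.32
position: [435.9, -263.1, 41.5]
ee_rot: [1.0, 0.002, -0.0, 0.0]
contact_force: [0.4, -0.1, 1.0]
gripper_width: 0.2
grasp_force: 0.0
```

Emit:
arm_command(steps=[0,0,0.002,0,0,0,0,0,0,0,0,0])

```text
clock: 95.7
position: [435.9, -263.1, 39.5]
ee_rot: [1.0, 0.002, -0.0, -0.0]
contact_force: [-0.1, 0.9, -0.2]
gripper_width: -0.0
grasp_force: 0.0
```

Emit:
arm_command(steps=[0,0,0.002,0,0,0,0,0,0,0,0,0])

```text
clock: 96.08
position: [435.8, -263.0, 37.4]
ee_rot: [1.0, 0.002, -0.0, -0.0]
contact_force: [0.0, 0.2, 0.3]
gripper_width: 0.0
grasp_force: 0.0
```

Emit:
arm_command(steps=[0,0,0.002,0,0,0,0,0,0,0,0,0])

```text
clock: 96.45
position: [435.9, -263.2, 37.2]
ee_rot: [1.0, 0.002, 0.0, 0.0]
contact_force: [-3.5, 3.6, 12.1]
gripper_width: -0.1
grasp_force: 5.8
```

Emit:
arm_command(steps=[0,0,0.002,0,0,0,0,0,0,0,0,0])

```text
clock: 96.82
position: [436.0, -263.3, 37.0]
ee_rot: [1.0, 0.003, 0.0, 0.001]
contact_force: [-6.9, 6.9, 22.8]
gripper_width: 0.3
grasp_force: 11.6
```

Emit:
arm_command(steps=[0,0,0.001,0,0,0,0,0,0,0,0,0])

```text
clock: 97.2
position: [436.0, -263.3, 36.8]
ee_rot: [1.0, 0.003, 0.0, 0.001]
contact_force: [-7.3, 6.9, 28.6]
gripper_width: 0.1
grasp_force: 14.5
```

The lid is solid at 75 mm, so it is shut. I withdraw, check the stack through the clear lid and hand in.

Emit:
arm_command(steps=[0,0,-0.02,0,0,0,-0.06,0,0,0,-0.06,0,0,0,-0.06,0,0,0,0,0,0,0,0,0,0,0,0,0])

```text
clock: 98.08
position: [435.0, -262.7, 230.8]
ee_rot: [1.0, 0.002, -0.002, -0.001]
contact_force: [0.3, -0.3, -0.1]
gripper_width: 0.2
grasp_force: 0.0
```

```bash
python3 - <<'E'
from h import *
s=read_state();print(s["position"].round(1),s["contact_force"].round(1))
im=get_image("wrist");
print(w2p("wrist",[500,-218,40]))
blobs("wrist",[500,-218,40],60,40)
print(job_done())
E
```

```text
[ 435.  -262.7  230.8] [ 0.3 -0.3 -0.1]
[273.  100.8]
wrist yellow 0
wrist blue 404 box 244 298 71 126 mid (np.float64(271.0), np.float64(98.5)) w [ 502.4 -216.1   40. ] mean w [ 502.7 -216.8   40. ]
the job is handed in; nothing more can be done
None
```

I inverted both dishes that were present and stacked them lids down in one column in the box, shut the box, and handed the job in at 98 s; no verdict came back. The third dish was absent, so I left its spare lid on the bench.

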